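Scoop the nodule sample into its dish and read the label

TASK

Use the scoop to move every nodule from the white tub into the blue sample dish, without touching a nodule with the gripper fingers. Once all are in, hold the code reader about 10 cm off the dish's sloping label, centred on it and square to it, steady for three seconds. Finish with the scoop lying level on its green mat, the reader standing upright on its black pad, and the jar, bottle and cup left where they were.

Things in the scene. Friction and masses are not known exactly. Their poses are not given: they have to be found in the camera images.
- tub: Fixed white tub, 255 (own x) x 168 (own y) x 42 mm high (end wall at +x: 70 mm), walls 4 mm. Origin: centre of its underside, z up. Inner floor at z = 4 mm, flat from x = -94 to +75 mm; beyond +75 a 40 deg ramp rises to z = 42 mm at the +x end wall (x = 120); before -94 a 40 deg ramp rises to z = 29 mm at the -x wall. Nodules start between x = -5 and +70 mm.
- dish: Loose blue open sample dish, about 0.6 kg, 170 (own x) x 130 (own y) x 45 mm high, walls and floor 4 mm. Origin: centre of its underside, z up. On its -y side it carries a fixed sloping tab, 90 mm wide, reaching to y = -123 mm, with a white code label.
- label (a point): Centre of the white bar-code label (76 x 50 mm) on the dish's tab. Own x = dish x, own z = outward normal of the label: tilted 0.38 rad from vertical towards the dish's -y side. It lies at (0, -95, 32) mm in the dish's frame.
- scoop: Steel hand scoop, 0.18 kg. Bowl: flat floor 80 (own x) x 78 (y) mm, 2.5 mm thick, open at the front (+x, the lip), sides 34 mm and back 45 mm high. Origin: centre of the bowl's underside, z up. Orange handle: a level bar 20 mm wide (y), 24 mm high, from x = -40 to -125 mm behind the bowl, axis 72 mm above the underside; pinch it across y from above.
- scoop_grip (a point): Point on the axis of the scoop's handle to grip, at (-85, 0, 72) mm in the scoop's frame.
- scoop_mat: Flat green mat 220 (x) x 130 (y) mm, 1 mm, lying on the table: the scoop's place. Origin: its centre.
- reader: Hand-held code reader, about 0.28 kg, standing nose down: grey head 66 (x) x 56 (y) x 40 mm, yellow collar 50 x 42 mm up to 52 mm, black upright handle 32 (x) x 28 (y) mm from 52 to 137 mm. Origin: centre of the reading window on its underside; z up along the handle; it reads along its own -z.
- reader_pad: Flat black pad 120 x 110 mm, 1 mm, lying on the table: the reader's place. Origin: its centre.
- jar: Glass jar with red cap, 60 mm wide, 75 mm high: bystander. Origin: centre of underside.
- flask: Clear bottle with white cap, 68 mm wide, 150 mm high: bystander. Origin: centre of underside.
- beaker: White cup, 70 mm wide, 80 mm high: bystander. Origin: centre of underside.
- nodule0: Dark brown rounded nodule, 34 mm across, 27 mm high, about 35 g, in the tub at the start (or absent in this run). Origin: middle of one of its 14 mm flat ends, 13 mm from its middle; it starts standing on that end.
- nodule1: Dark brown rounded nodule, 34 mm across, 27 mm high, about 35 g, in the tub at the start (or absent in this run). Origin: middle of one of its 14 mm flat ends, 13 mm from its middle; it starts standing on that end.
- nodule2: Dark brown rounded nodule, 34 mm across, 27 mm high, about 35 g, in the tub at the start (or absent in this run). Origin: middle of one of its 14 mm flat ends, 13 mm from its middle; it starts standing on that end.
- nodule3: Dark brown rounded nodule, 34 mm across, 27 mm high, about 35 g, in the tub at the start (or absent in this run). Origin: middle of one of its 14 mm flat ends, 13 mm from its middle; it starts standing on that end.
- nodule4: Dark brown rounded nodule, 34 mm across, 27 mm high, about 35 g, in the tub at the start (or absent in this run). Origin: middle of one of its 14 mm flat ends, 13 mm from its middle; it starts standing on that end.
- nodule5: Dark brown rounded nodule, 34 mm across, 27 mm high, about 35 g, in the tub at the start (or absent in this run). Origin: middle of one of its 14 mm flat ends, 13 mm from its middle; it starts standing on that end.
- nodule6: Dark brown rounded nodule, 34 mm across, 27 mm high, about 35 g, in the tub at the start (or absent in this run). Origin: middle of one of its 14 mm flat ends, 13 mm from its middle; it starts standing on that end.
- nodule7: Dark brown rounded nodule, 34 mm across, 27 mm high, about 35 g, in the tub at the start (or absent in this run). Origin: middle of one of its 14 mm flat ends, 13 mm from its middle; it starts standing on that end.
Mind the look-alikes: they are no part of the job. Leave any turquoise look-alike of the nodule0 alone.

How it is judged:
By the outcome, as a careful person would: the job done as asked, in the order asked, and still so for the second after the job is handed in, with the robot touching nothing.
Of nodule0, nodule1, nodule2, nodule3, nodule4, nodule5, nodule6, nodule7 only 6 to 8 are there at a start; the rules pass over those that are not, and their reading is None.
At some moment in a run one of dish, reader may be knocked a few centimetres aside while the robot is not near it.
It also fails if it takes over 210 s, if anything falls off the work surface, if the arm or the gripper's body presses on something with over 40 N, if the wrist force passes 120 N, or if a joint passes its speed limit or range.

ROBOT

A 6-joint arm with a two-finger parallel gripper is mounted at the origin on the work surface. World frame = base frame: x ahead of the robot, y to its left, z up, the work surface at z = 0. Lengths are in m, angles in rad, forces in N, time in s.
With the tool pointing down it reaches from about 0.4 to 0.825 m from the base axis. Payload 7 kg.
Tool frame: the origin (TCP) lies on the mounting face of the last link; the fingertips stand 178 mm ahead of it and the grasp point (between the pads) lies arm.grip_depth ahead of it (arm.grip_depth is the distance from the TCP to the grasp point, in m); z points along the fingers, y is the direction in which the jaws open and shut (so a half turn about z gives the same grasp; the last joint's range is limited). The gripper opens to 88 mm and grips with 3 to 60 N. Pads are 19 mm wide; open, the fingers measure 130 mm over their backs; the gripper's body (78 mm by 193 mm) begins 47 mm behind the grasp point.
Start: joints at [-0.979, 0.359, 0.012, 0, -1.224, -0.288], TCP at [0.202, -0.644, 0.405] pointing down, gripper open.
Joint ranges: [-3.07, 3.07], [-1.43, 2.12], [-1.02, 1.25], [-3.03, 1.67], [-3.05, -0], [-3.03, 3.03]. Speed limits (rad/s): [2.39, 2.39, 3.01, 3.14, 3.14, 3.14].

INTERFACE

Orientations are given as [roll, pitch, yaw] about the fixed x, y, z axes, in that order (R = Rz(yaw) Ry(pitch) Rx(roll)).
In Python, from station import arm gives the robot as it stands.
- The arm moves only by the tool carry_out, never from a script. Its argument "targets" is a list that holds one entry, the list of rows, each a list of 7 numbers: the turn, a rotation vector about the tool's x, y, z in units of 8 degrees (1.0 is 8 degrees), then the shift along the tool's x, y, z in units of 2.5 cm (1.0 is 2.5 cm), then the opening, from -1 (shut) to 1 (fully open). A call has 1 to 20 rows; each row shifts and turns the commanded pose from where the row before left it, along the tool's axes as they then stand; what a row does not reach is not made up. A row lasts 1/8 s, in which the tool goes at most 62.5 mm and 10.7 degrees, less where a joint would pass 70% of its speed; a pose out of reach is approached as far as the arm can. A call with a number of a shift or a turn outside -1 to 1 is refused whole. A call with a gripper value outside its range is refused whole. The fingers move at their own pace and stop on an object; "squeeze" is the grip in N (left out, the last holds). Time passes only in rows, so rows that do not move let the fingers close. It gives the time, the measured TCP pose, the force and the opening at its end, in the units of the state.
- arm.get_state(): the state, without advancing time (a new reading comes with each control period).
- arm.grab_frame(name): name is "side" or "top" or "wrist"; returns (picture, depth): 420x560x3 uint8, red, green, blue; 420x560 float32, m along the optical axis (not along the pixel's ray), 0 where there is no reading.
- arm.camera_model(name): a dict with "camera_matrix" (3x3 intrinsics, pixels), "world_from_camera" (4x4, takes a point from camera to world coordinates). Camera axes: x right, y down, z forward; pixel columns grow to the right and rows downward; lengths in m; the calibration is good to about 2 mm. A picture is of the moment at which its call begins: read the wrist's pose just before it. camera_model takes no time and is no camera call; for the wrist camera it gives the pose at the moment of the call.
- arm.job_done(): hands the job in, once; it reports no verdict.
Trained networks look in the newest picture that a camera, given by its name, has taken for a name from the list of things; names that differ only in an ending like _2 or _b are one class to them, and where a whole thing is asked for, a point or a joint stands for the part that bears it (a point fixed in the world has none). Each returns a list of dicts, best first, with "conf" (0 to 1); they miss things now and then, are a little off and sometimes report something else, mostly with a low value. They report only what shows in the picture. A call takes as long as a camera call. They do not tell look-alikes from the thing itself.
- arm.spot_in(camera, query): "point" ([row, column] in pixels, amid what is visible of it).
- arm.landmark_of(camera, query): "point" ([row, column] in pixels: a listed point, or the origin of a listed thing).
The state is a dict: "t": time; "q": joint angles; "qd": joint speeds; "joint_efforts": joint torques, N m; "eef_pos": TCP position; "ee_rot": TCP orientation; "force": force on the tool from outside, world axes, zero at the start; "moment": the same for the moment, N m; "width": finger opening in m.
Only numpy, scipy, OpenCV 4.12 (cv2) and the standard library are available. Lean on these libraries where they do the work, as an engineer would, in place of code of your own. Each camera call takes 0.05 s, during which the arm holds its last target.

## Working session

There is one attempt and no reset: what is moved stays moved. The work goes in short steps, Python scripts to look and compute and a tool call to move; the robot and the scene stay as the last step left them, time stands still between calls to the robot, and variables do not carry over. Pictures are saved under pics/ and viewed, and the job is handed in when it is done.

Besides the shell and the picture viewer there is one more tool, called after "Call:" as a command line: name --argument value ..., lists and objects as JSON in quotes. carry_out: Moves the arm, as the interface text tells. Its arguments: {"type":"object","properties":{"targets":{"type":"array"},"squeeze":{"type":"number"}},"required":["targets"]}

```bash
ls; mkdir -p pics; python3 - <<'E'
from station import arm
import cv2
print(arm.get_state(), arm.grip_depth)
for n in ['side','top','wrist']:
    p,d=arm.grab_frame(n); cv2.imwrite(f'pics/a_{n}.png',p[:,:,::-1])
    m=arm.camera_model(n); print(n,m['camera_matrix'],m['world_from_camera'])
E
```

```text
pics
{'t': 0.0, 'q': array([-9.78886922e-01,  3.59414013e-01,  1.10295845e-02, -3.39457935e-04,
       -1.22410852e+00, -2.88115054e-01]), 'qd': array([ 0.00031064,  0.00145526,  0.00012208,  0.00190694, -0.00045357,
       -0.00052564]), 'joint_efforts': array([-1.22120608e-03, -5.82712984e+01,  2.93060410e+01,  6.99737281e+00,
        6.74759751e-03, -2.09636501e-04]), 'eef_pos': array([ 0.20186637, -0.64389741,  0.40369408]), 'ee_rot': array([ 3.13987528e+00, -1.76179721e-04, -2.83791376e+00]), 'force': array([-0.40813229,  0.34320044, -0.15668734]), 'moment': array([ 0.01470569, -0.00354794, -0.03326627]), 'width': 0.08781915700490128} 0.1593
side [[445.60583458   0.         283.0418869 ]
 [  0.         445.60583458 208.43218612]
 [  0.           0.           1.        ]] [[-0.72416095 -0.46860209  0.50596739  0.04886442]
 [-0.68958633  0.4836826  -0.53900077  0.62465459]
 [ 0.00784927 -0.73923151 -0.67340565  0.84196486]
 [ 0.          0.          0.          1.        ]]
top [[481.81943865   0.         280.26008266]
 [  0.         481.81943865 210.17170326]
 [  0.           0.           1.        ]] [[-0.02443331 -0.99134563  0.12898393  0.45311063]
 [-0.99957964  0.02221196 -0.01863267  0.01758744]
 [ 0.01560643 -0.12938497 -0.99147162  1.21845857]
 [ 0.          0.          0.          1.        ]]
wrist [[295.27953813   0.         278.02110624]
 [  0.         295.27953813 211.53824653]
 [  0.           0.           1.        ]] [[-2.99042594e-01  9.23428917e-01  2.40525596e-01  1.36124207e-01]
 [ 9.54239713e-01  2.89304431e-01  7.56935721e-02 -6.64534309e-01]
 [ 3.12512553e-04  2.52154678e-01 -9.67686892e-01  3.84137085e-01]
 [ 0.00000000e+00  0.00000000e+00  0.00000000e+00  1.00000000e+00]]
```

View pics/a_top.png

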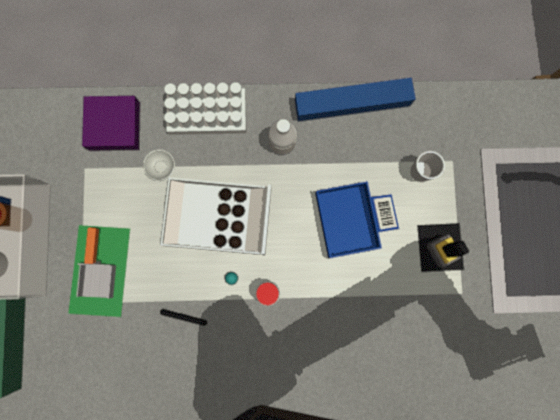

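View pics/a_side.png

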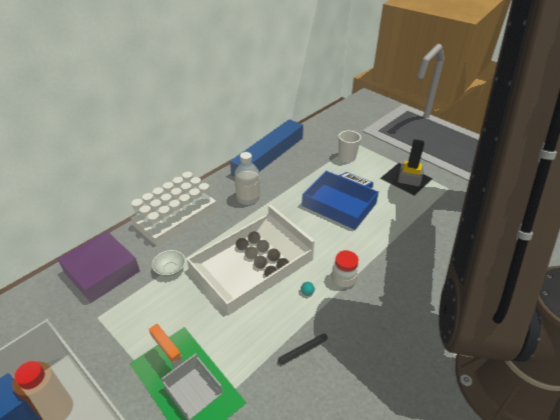

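View pics/a_wrist.png

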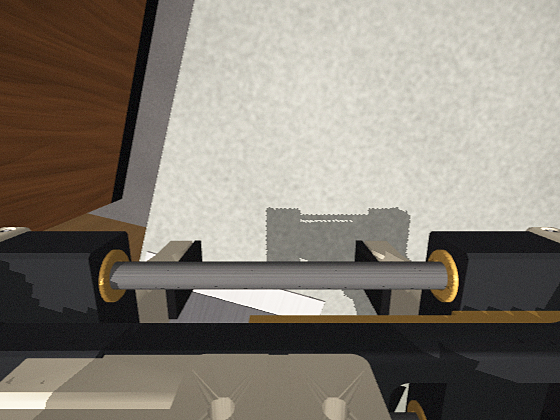

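The top view shows:
- Eight dark nodules in the tub, at columns 220-240 and rows 194-242.
- A turquoise look-alike at about (278,231).
- Scoop on the green mat: handle (245,90), bowl (280,97).
- Blue dish (218,347) with its label at (212,386).
- Reader on the black pad at about (250,445).
- Red-cap jar (293,267), bottle (133,283), and two cup candidates at (165,158) and (165,429).

The blue bar at (98,355) is not the dish.

```bash
cat > h.py <<'E'
import numpy as np, cv2
from scipy.spatial.transform import Rotation as R
from station import arm
def cam(n):
    m=arm.camera_model(n); return np.array(m['camera_matrix']),np.array(m['world_from_camera'])
def at_z(n,rc,z):
    K,T=cam(n); d=T[:3,:3]@np.linalg.inv(K)@np.array([rc[1],rc[0],1.]); o=T[:3,3]
    return o+d*(z-o[2])/d[2]
def proj(n,P):
    K,T=cam(n); p=(np.atleast_2d(P)-T[:3,3])@T[:3,:3]; q=p@K.T; return q[:,1::-1]/q[:,2:] # rc
def cloud(n,d):
    K,T=cam(n); r,c=np.mgrid[:d.shape[0],:d.shape[1]]
    p=np.stack([(c-K[0,2])/K[0,0]*d,(r-K[1,2])/K[1,1]*d,d],-1)@T[:3,:3].T+T[:3,3]
    p[d==0]=np.nan; return p
def tcp():
    s=arm.get_state(); return np.array(s['eef_pos']),R.from_euler('xyz',s['ee_rot'])
def need(pt,Rt,p0=None,R0=None):
    """from tcp pose -> target tcp pose: turn units (tool), shift units(tool, initial axes)"""
    if p0 is None: p0,R0=tcp()
    rv=(R0.inv()*Rt).as_rotvec()/np.deg2rad(8); sh=R0.inv().apply(np.array(pt)-p0)/.025
    return rv.round(3),sh.round(3)
def show(n,name,crop=None,scale=1):
    p,d=arm.grab_frame(n); i=p[:,:,::-1]
    if crop: i=i[crop[0]:crop[1],crop[2]:crop[3]]
    cv2.imwrite('pics/'+name,cv2.resize(i,None,fx=scale,fy=scale,interpolation=cv2.INTER_CUBIC)); return p,d
E
python3 - <<'E'
from h import *
p,d=show('top','b_mat.png',[60,340,60,340],2)
cv2.imwrite('pics/b_right.png',cv2.resize(p[140:300,290:490,::-1],None,fx=4,fy=4,interpolation=cv2.INTER_CUBIC))
np.savez('top0.npz',p=p,d=d)
for q in ['scoop','scoop_grip','scoop_mat','tub','dish','label','reader','reader_pad','jar','flask','beaker','nodule0']:
    L=arm.landmark_of('top',q)
    print(q,[(np.round(x['point'],1).tolist(),round(x['conf'],2)) for x in L[:9]])
    for x in L[:1]:
        print('   ',at_z('top',x['point'],{'scoop_grip':.073,'tub':0,'label':.032}.get(q,0.002)).round(4))
show('side','b_side.png',None,1)
for q in ['scoop','scoop_grip','scoop_mat','tub','dish','label','reader','reader_pad','jar','beaker']:
    L=arm.landmark_of('side',q)
    for x in L[:2]: print('side',q,x['point'],round(x['conf'],2),at_z('side',x['point'],{'scoop_grip':.073,'tub':0,'label':.032}.get(q,0.002)).round(4))
E
```

```text
scoop [([277.7, 100.2], 0.8), ([271.4, 99.8], 0.16)]
    [0.4521 0.4465 0.002 ]
scoop_grip [([244.3, 94.3], 0.92), ([217.3, 346.8], 0.63), ([141.0, 282.8], 0.48), ([216.8, 220.4], 0.46)]
    [0.5307 0.4372 0.073 ]
scoop_mat [([270.9, 99.3], 0.78), ([169.7, 420.6], 0.67)]
    [0.469  0.4491 0.002 ]
tub [([215.1, 219.5], 0.8), ([198.9, 239.9], 0.62), ([227.9, 239.2], 0.28)]
    [0.6025 0.1494 0.    ]
dish []
label [([210.6, 384.5], 0.67)]
    [ 0.6006 -0.2644  0.032 ]
reader [([251.1, 441.3], 0.8)]
    [ 0.4978 -0.4104  0.002 ]
reader_pad [([246.3, 442.1], 0.75)]
    [ 0.5098 -0.4132  0.002 ]
jar [([243.3, 221.1], 0.65), ([293.0, 266.7], 0.57), ([272.9, 98.4], 0.17)]
    [0.5306 0.1458 0.002 ]
flask [([143.6, 280.7], 0.69), ([294.8, 268.0], 0.33)]
    [ 0.7854 -0.0107  0.002 ]
beaker [([170.3, 417.2], 0.72)]
    [ 0.7074 -0.3619  0.002 ]
nodule0 [([243.5, 220.1], 0.72), ([226.3, 236.8], 0.68), ([227.1, 223.5], 0.53), ([277.5, 232.4], 0.53), ([239.7, 237.6], 0.48), ([195.9, 226.4], 0.44), ([212.8, 237.8], 0.43), ([210.9, 222.8], 0.42), ([199.4, 239.2], 0.42)]
    [0.5301 0.1483 0.002 ]
side scoop [389.3, 191.6] 0.9 [0.4489 0.4514 0.002 ]
side scoop [274.6, 342.4] 0.31 [0.4139 0.0243 0.002 ]
side scoop_grip [339.6, 159.7] 0.72 [0.5383 0.4475 0.073 ]
side scoop_grip [246.6, 237.7] 0.28 [0.6114 0.179  0.073 ]
side tub [269.3, 252.0] 0.61 [0.5839 0.163  0.    ]
side tub [262.1, 261.1] 0.53 [0.5844 0.1315 0.    ]
side dish [338.6, 163.1] 0.54 [0.5803 0.4248 0.002 ]
side label [176.3, 358.6] 0.57 [ 0.5947 -0.2796  0.032 ]
side label [179.7, 404.1] 0.51 [ 0.4898 -0.3593  0.032 ]
side reader [178.9, 405.4] 0.8 [ 0.5054 -0.4018  0.002 ]
side reader_pad [178.7, 408.7] 0.61 [ 0.4987 -0.4096  0.002 ]
side jar [273.5, 343.5] 0.93 [0.4141 0.0197 0.002 ]
side jar [237.5, 255.7] 0.44 [0.6535 0.0836 0.002 ]
side beaker [156.2, 348.4] 0.55 [ 0.701  -0.3749  0.002 ]
```

View pics/b_mat.png

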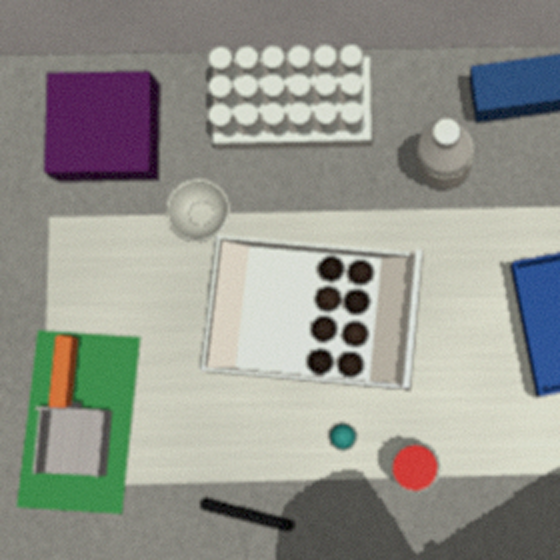

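View pics/b_right.png

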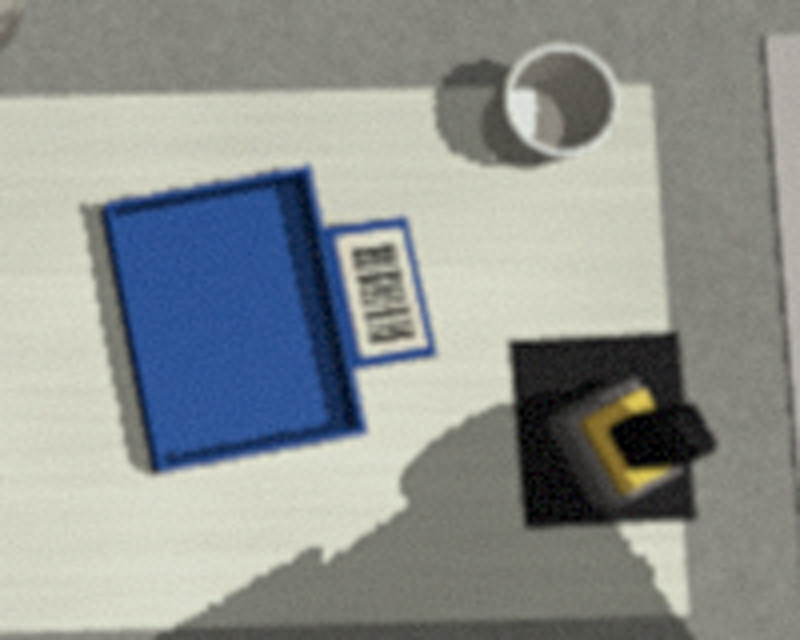

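```bash
cat > meas.py <<'E'
from h import *
def hsv(p): return cv2.cvtColor(p,cv2.COLOR_RGB2HSV)
def rect(P):
    (c,wh,a)=cv2.minAreaRect(np.float32(P[:,:2]*1000)); return np.round(c,1),np.round(wh,1),round(a,2)
if __name__=='__main__':
    f=np.load('top0.npz'); p,d=f['p'],f['d']; P=cloud('top',d); H=hsv(p); h,s,v=H[...,0],H[...,1],H[...,2]
    def m(name,mask,box):
        k=np.zeros_like(mask); r0,r1,c0,c1=box; k[r0:r1,c0:c1]=mask[r0:r1,c0:c1]; k&=~np.isnan(P[...,2])
        Q=P[k]; print(name,k.sum(),'z',np.percentile(Q[:,2],[5,50,95]).round(4),rect(Q)); return Q
    Q=m('handle',(h<15)&(s>150),(215,270,75,115))
    top=Q[Q[:,2]>.07]; print(rect(top))
    m('mat',(h>45)&(h<75)&(s>120),(215,325,60,140))
    Q=m('dish',(h>100)&(h<125)&(s>120),(170,270,300,400))
    m('dishrim',(h>100)&(h<125)&(s>120)&(P[...,2]>.035),(170,270,300,382))
    m('label',(s<80)&(v>90)&(P[...,2]>.015)&(P[...,2]<.06),(190,235,370,400))
    m('pad',(v<60)&(P[...,2]<.01),(215,280,410,470))
    m('readertop',(v<70)&(P[...,2]>.11),(215,280,410,480))
    m('yellow',(h>15)&(h<35)&(s>150),(215,280,410,480))
    m('rdhead',(P[...,2]>.025)&(P[...,2]<.045),(215,280,410,480))
    m('tubwall',(P[...,2]>.033),(170,262,150,280))
    Q=m('nod',(v<70)&(P[...,2]>.008)&(P[...,2]<.06),(180,255,205,255))
    m('scoopall',(P[...,2]>.02)&(P[...,2]<.06),(215,325,70,130))
    L=[x for x in arm.spot_in('top','nodule0') ] 
    k=((v<60)&(P[...,2]>.008)&(P[...,2]<.06)).astype(np.uint8); k[:180]=0;k[255:]=0;k[:,:205]=0;k[:,252:]=0
    n,lab,st,ce=cv2.connectedComponentsWithStats(k)
    for i in range(1,n):
        if st[i,4]>20: print(st[i],ce[i].round(1),at_z('top',ce[i][::-1],.022).round(4))
E
python3 meas.py
```

```text
handle 358 z [0.0711 0.0824 0.0865] (array([529., 443.]), array([20.6, 80.9]), 84.97)
(array([529., 443.]), array([20.6, 80.9]), 84.97)
mat 2579 z [-0.0031  0.0005  0.0043] (array([470.7, 450.7]), array([128.7, 215.3]), 85.07)
dish 3651 z [0.0002 0.0046 0.0442] (array([ 585.2, -198.3]), array([166.3, 184.7]), 9.36)
dishrim 414 z [0.0368 0.0438 0.0481] (array([ 582.8, -183.6]), array([166.5, 154.4]), 9.13)
label 585 z [0.0217 0.0324 0.0419] (array([ 598.6, -264.6]), array([100.5,  59.9]), 9.15)
pad 1129 z [-0.0029  0.0009  0.005 ] (array([ 507.6, -407.8]), array([115.6, 109.2]), 1.45)
readertop 202 z [0.1167 0.1352 0.1396] (array([ 497.6, -408.3]), array([31.9, 27. ]), 26.85)
yellow 195 z [0.047  0.0527 0.0949] (array([ 504.5, -401.8]), array([56.1, 58.3]), 54.96)
rdhead 243 z [0.0293 0.038  0.0431] (array([ 497.9, -408.8]), array([66.7, 56.2]), 23.69)
tubwall 1080 z [0.0339 0.041  0.0712] (array([596.8, 153.4]), array([255.6, 168.9]), 83.56)
nod 813 z [0.0225 0.0284 0.0333] (array([591.3, 121.3]), array([ 66.5, 143.5]), 82.77)
scoopall 250 z [0.0211 0.0315 0.0469] (array([448.9, 449.5]), array([81.1, 87.9]), 86.19)
[220 189  11  11  96] [225.  193.9] [0.6532 0.1327 0.022 ]
[235 191  11  11  92] [239.9 195.7] [0.6477 0.0956 0.022 ]
[218 204  12  11  91] [223.5 209. ] [0.6149 0.137  0.022 ]
[233 206  11  10  95] [237.9 210.4] [0.6106 0.1011 0.022 ]
[216 219  12  11 102] [221.5 224. ] [0.5773 0.1423 0.022 ]
[232 222  11  10  91] [237.  226.5] [0.5701 0.1038 0.022 ]
[214 235  12  12 103] [219.6 240.4] [0.5367 0.1474 0.022 ]
[230 237  11  11  98] [234.8 241.8] [0.5323 0.1096 0.022 ]
```

Choice check: the eight brown nodules in the tub are the targets. The turquoise one at (278,231) is outside the tub and I'll leave it alone. The orange-handled scoop on the green mat at (245,90) is clear in the close crop. I'm moving over to it now.

Call:
carry_out --targets '[[[0,0,0,-0.775,0.48,0,1],[0,0,0,-0.775,0.48,0,1],[0,0,0,-0.775,0.48,0,1],[0,0,0,-0.775,0.48,0,1],[0,0,0,-0.775,0.48,0,1],[0,0,0,-0.775,0.48,0,1],[0,0,0,-0.775,0.48,0,1],[0,0,0,-0.775,0.48,0,1],[0,0,0,-0.775,0.48,0,1],[0,0,0,-0.775,0.48,0,1],[0,0,0,-0.775,0.48,0,1],[0,0,0,-0.775,0.48,0,1],[0,0,0,-0.775,0.48,0,1],[0,0,0,-0.775,0.48,0,1],[0,0,0,-0.775,0.48,0,1],[0,0,0,-0.775,0.48,0,1],[0,0,0,-0.775,0.48,0,1],[0,0,0,-0.775,0.48,0,1],[0,0,0,-0.775,0.48,0,1],[0,0,0,-0.775,0.48,0,1]]]'

```text
t: 3.9
eef_pos: [0.5005, -0.2975, 0.4049]
ee_rot: [-3.141, 0.0, -2.837]
force: [0.3, 0.3, -0.7]
width: 0.0874
```

Call:
carry_out --targets '[[[0,0,0,-0.4,1,0,1],[0,0,0,-0.4,1,0,1],[0,0,0,-0.4,1,0,1],[0,0,0,-0.4,1,0,1],[0,0,0,-0.4,1,0,1],[0,0,0,-0.4,1,0,1],[0,0,0,-0.4,1,0,1],[0,0,0,-0.4,1,0,1],[0,0,0,-0.4,1,0,1],[0,0,0,-0.4,1,0,1],[0,0,0,-0.4,1,0,1],[0,0,0,-0.4,1,0,1],[0,0,0,-0.4,1,0,1],[0,0,0,-0.4,1,0,1],[0,0,0,-0.4,1,0,1],[0,0,0,-0.4,1,0,1],[0,0,0,-0.4,1,0,1],[0,0,0,-0.4,1,0,1],[0,0,0,-0.4,1,0,1],[0,0,0,-0.4,1,0,1]]]'

```text
t: 6.4
eef_pos: [0.541, 0.2395, 0.4048]
ee_rot: [3.142, 0.0, -2.838]
force: [0.3, 0.5, -0.3]
width: 0.0877
```

Call:
carry_out --targets '[[[0,0,-1,0,0,0,1],[0,0,-1,0,0,0,1],[0,0,-1,0,0,0,1],[0,0,-1,0,0,0,1],[0,0,-1,0,0,0,1],[0,0,-1,0,0,0,1],[0,0,-1,0,0,0,1],[0,0,-1,0,0,0,1],[0,0,-1,0,0,0,1],[0,0,-1,0,0,0,1],[0,0,-1,0,0,0,1],[0,0,-1,0,0,0,1],[0,0,-1,0,0,0,1],[0,0,-1,0,0,0,1],[0,0,-1,0,0,0,1],[0,0,-1,0,0,0,1],[0,0,-1,0,0,0,1],[0,0,-1,0,0,0,1],[0,0,-1,0,0,0,1],[0,0,-0.7,0,0,0,1]]]'

```text
t: 8.9
eef_pos: [0.5412, 0.2386, 0.4046]
ee_rot: [3.142, 0.0, -0.083]
force: [-0.1, 0.6, 0.1]
width: 0.0877
```

```bash
python3 - <<'E'
from h import *
s=arm.get_state(); print(s['t'],s['q'].round(3),s['eef_pos'].round(4),s['ee_rot'].round(4))
print(need([.5315,.4428,.3],R.from_euler('xyz',[np.pi,0,-.087])))
E
```

```text
8.9 [ 0.746  0.222 -0.179 -0.    -1.17   0.742] [0.5412 0.2386 0.4046] [ 3.1415e+00  1.0000e-04 -8.3400e-02]
(array([0.   , 0.001, 0.026]), array([-1.065, -8.106,  4.182]))
```

Call:
carry_out --targets '[[[0,0,0,-0.1,-0.8,0.4,1],[0,0,0,-0.1,-0.8,0.4,1],[0,0,0,-0.1,-0.8,0.4,1],[0,0,0,-0.1,-0.8,0.4,1],[0,0,0,-0.1,-0.8,0.4,1],[0,0,0,-0.1,-0.8,0.4,1],[0,0,0,-0.1,-0.8,0.4,1],[0,0,0,-0.1,-0.8,0.4,1],[0,0,0,-0.1,-0.8,0.4,1],[0,0,0,-0.16,-0.9,0.4,1],[0,0,0,0,0,0,1],[0,0,0,0,0,0,1]]]'

```text
t: 10.4
eef_pos: [0.5323, 0.4422, 0.3044]
ee_rot: [3.141, 0.0, -0.087]
force: [-0.0, -1.1, -0.5]
width: 0.0875
```

```bash
python3 - <<'E'
from h import *
s=arm.get_state(); print(s['eef_pos'].round(4),s['ee_rot'].round(4))
show('wrist','c_w.png'); show('side','c_s.png',[250,420,60,300],3)
print(need([.5315,.4428,.2323],R.from_euler('xyz',[np.pi,0,-.087])))
E
```

```text
[0.5323 0.4422 0.3044] [ 3.1413e+00  1.0000e-04 -8.6900e-02]
(array([-0.003, -0.002, -0.003]), array([-0.043, -0.041,  2.91 ]))
```

View pics/c_w.png

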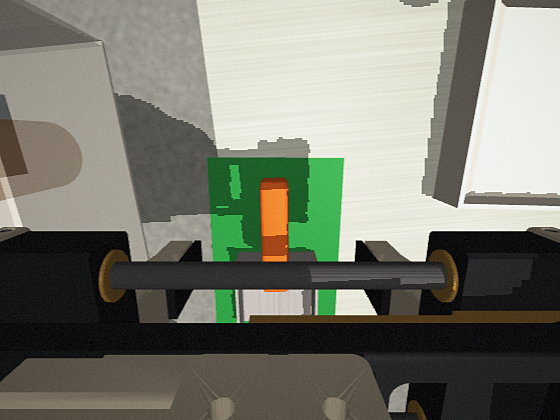

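View pics/c_s.png

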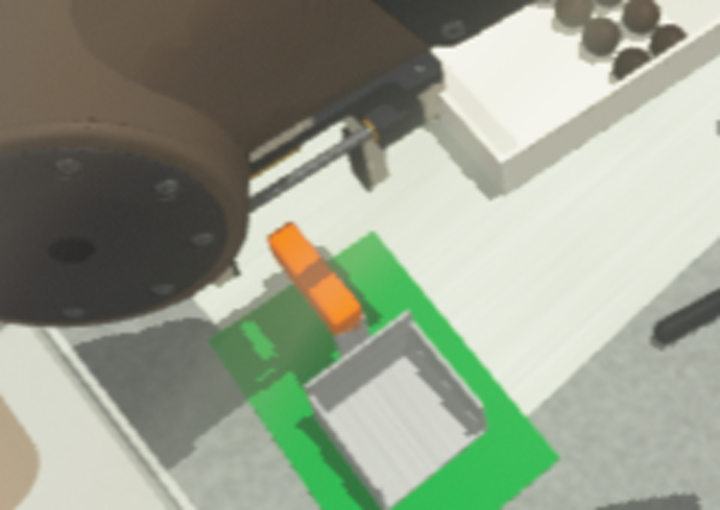

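The handle sits between the open fingers, at column 275 in the wrist view. I'll descend and grip.

Call:
carry_out --targets '[[[0,0,0,0,0,0.7,1],[0,0,0,0,0,0.7,1],[0,0,0,0,0,0.7,1],[0,0,0,0,0,0.5,1],[0,0,0,0,0,0.3,1],[0,0,0,0,0,0,1],[0,0,0,0,0,0,-1],[0,0,0,0,0,0,-1],[0,0,0,0,0,0,-1],[0,0,0,0,0,0,-1],[0,0,0,0,0,0,-1],[0,0,0,0,0,0,-1],[0,0,0,0,0,0,-1],[0,0,0,0,0,0,-1]]]' --squeeze 45

```text
t: 12.25
eef_pos: [0.5324, 0.4419, 0.2322]
ee_rot: [-3.142, -0.0, -0.087]
force: [0.4, -0.0, -0.0]
width: 0.0198
```

Call:
carry_out --targets '[[[0,0,0,0,0,-0.5,-1],[0,0,0,0,0,-1,-1],[0,0,0,0,0,-1,-1],[0,0,0,0,0,-1,-1],[0,0,0,0,0,-1,-1],[0,0,0,0,0,-0.5,-1],[0,0,0,0,0,0,-1],[0,0,0,0,0,0,-1]]]'

```text
t: 13.25
eef_pos: [0.5321, 0.4416, 0.356]
ee_rot: [3.14, 0.001, -0.087]
force: [0.3, -0.1, -2.2]
width: 0.0196
```

```bash
python3 - <<'E'
from h import *
from meas import hsv,rect
s=arm.get_state(); print(s['eef_pos'].round(4),s['ee_rot'].round(4),s['width'])
p,d=show('top','d_t.png',[180,340,40,200],4); show('side','d_s.png')
E
```

```text
[0.5321 0.4416 0.356 ] [ 3.1404e+00  1.2000e-03 -8.7400e-02] 0.019607946770027487
```

View pics/d_t.png

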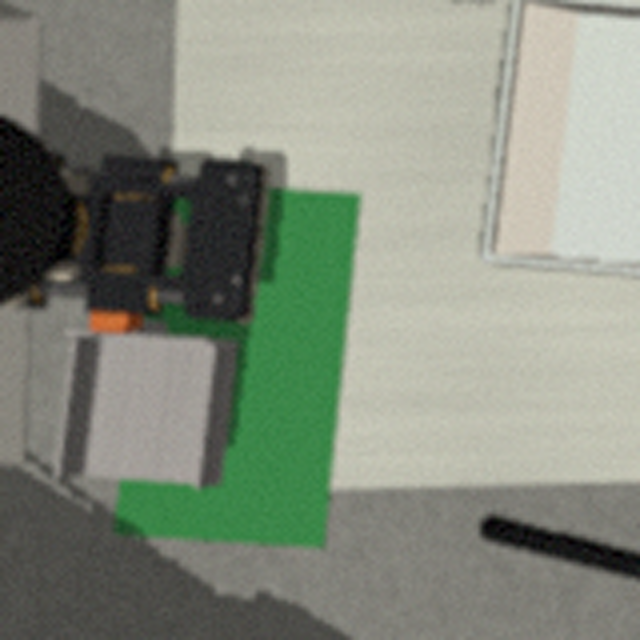

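View pics/d_s.png

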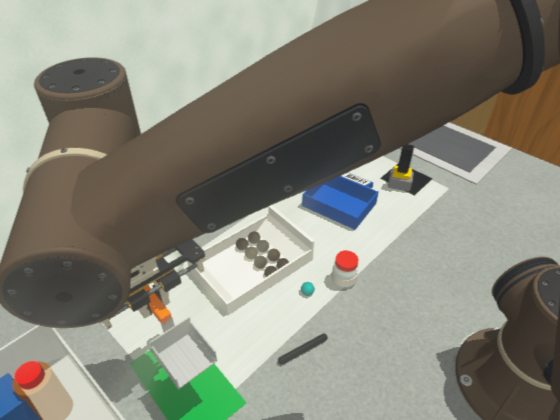

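```bash
cat > inhand.py <<'E'
from h import *
from meas import rect
def inhand(n='top',show_=True):
    p0,R0=tcp(); p,d=arm.grab_frame(n); P=cloud(n,d)
    # nominal scoop frame from tool: scoop x=-tool x, y: = tool y?, z=-tool z ; grip at TCP+.1593 z
    Rs=R0*R.from_matrix(np.diag([-1,1,-1.])); o=p0+R0.apply([0,0,.1593])-Rs.apply([-.085,0,.072])
    Q=P[~np.isnan(P[...,2])]; L=Rs.inv().apply(Q-o)*1000
    return L,P,p,Rs,o
if __name__=='__main__':
    L,P,p,Rs,o=inhand(); print('origin',o.round(4))
    k=(abs(L[:,0])<36)&(abs(L[:,1])<30)&(abs(L[:,2])<15); F=L[k]
    A=np.c_[F[:,:2],np.ones(len(F))]; c=np.linalg.lstsq(A,F[:,2],rcond=None)[0]; print('floor plane',len(F),c.round(4))
    k=(L[:,0]>-60)&(L[:,0]<60)&(abs(L[:,1])<60)&(L[:,2]>-8)&(L[:,2]<50); B=L[k]; print(rect(B/1000),np.percentile(B,[1,99],axis=0).round(1))
    k=(L[:,0]>-60)&(L[:,0]<60)&(abs(L[:,1])<60)&(L[:,2]>26)&(L[:,2]<50);B=L[k]; print('rim',rect(B/1000),np.percentile(B,[1,99],axis=0).round(1))
E
python3 inhand.py
```

```text
origin [0.4472 0.4487 0.1246]
floor plane 784 [-7.600e-03 -1.000e-04  9.129e-01]
(array([-1.2,  0.7]), array([80.8, 88. ]), 89.34) [[-37.  -38.4  -3.3]
 [ 41.8  40.3  45.5]]
rim (array([-1.3,  0.7]), array([80.7, 87.8]), 89.24) [[-43.2 -39.4  26.2]
 [ 41.3  40.5  47.3]]
```

```bash
cat > plan.py <<'E'
from h import *
TUB=np.array([.5968,.1534,0]); TA=np.deg2rad(263.56)
def tubpose(x,y,z,lipup=0,dyaw=0,off=(0,0,0)):
    """scoop origin at tub coords mm (z above table mm), lip-up deg -> TCP pose"""
    Rt=R.from_euler('z',TA); o=TUB+Rt.apply(np.array([x,y,z])/1000)
    Rs=R.from_euler('z',TA+dyaw)*R.from_euler('y',-np.deg2rad(lipup))
    return scoop2tcp(o,Rs)
def scoop2tcp(o,Rs,g=(-85,0,72)):
    Rt=Rs*R.from_matrix(np.diag([-1,1,-1.])); return o+Rs.apply(np.array(g)/1000)-Rt.apply([0,0,.1593]),Rt
def scoop_now():
    p,Rt=tcp(); Rs=Rt*R.from_matrix(np.diag([-1,1,-1.])); o=p+Rt.apply([0,0,.1593])-Rs.apply([-.085,0,.072]); return o,Rs
def in_tub():
    o,Rs=scoop_now(); t=R.from_euler('z',-TA); v=t.apply(o-TUB)*1000
    e=(t*Rs).as_euler('zyx',degrees=True); return v.round(1),e.round(2)
def go(pt,Rt,n):
    rv,sh=need(pt,Rt); print('turn',rv,'shift',sh,'| per row of',n,(rv/n).round(3),(sh/n).round(3))
E
python3 - <<'E'
from plan import *
print(in_tub())
p,Rt=tubpose(-52,37.5,75); print(p.round(4)); go(p,Rt,12)
E
```

```text
(array([-276.7, -181.7,  124.7]), array([-8.856e+01, -9.000e-02, -6.000e-02]))
[0.6494 0.2853 0.3063]
turn [ 3.000e-03  1.500e-02 -1.107e+01] shift [5.218 5.819 1.99 ] | per row of 12 [ 0.     0.001 -0.922] [0.435 0.485 0.166]
```

Call:
carry_out --targets '[[[0,0,0,0.65,0.73,0,-1],[0,0,0,0.65,0.73,0,-1],[0,0,0,0.65,0.73,0,-1],[0,0,0,0.65,0.73,0,-1],[0,0,0,0.65,0.73,0,-1],[0,0,0,0.65,0.73,0,-1],[0,0,0,0.65,0.73,0,-1],[0,0,0,0.65,0.73,0,-1],[0,0,-0.9,0,0,0,-1],[0,0,-0.9,0,0,0,-1],[0,0,-0.9,0,0,0,-1],[0,0,-0.9,0,0,0,-1],[0,0,-0.9,0,0,0,-1],[0,0,-0.9,0,0,0,-1],[0,0,-0.9,0,0,0,-1],[0,0,-0.9,0,0,0,-1],[0,0,-0.9,0,0,0,-1],[0,0,-0.9,0,0,0,-1],[0,0,-0.9,0,0,0,-1],[0,0,-0.9,0,0,0,-1]]]'

```text
t: 15.9
eef_pos: [0.6497, 0.2845, 0.3571]
ee_rot: [-3.141, -0.0, 1.425]
force: [0.4, -0.8, -2.1]
width: 0.0196
```

Call:
carry_out --targets '[[[0,0,-0.27,0,0,0,-1],[0,0,0,0,0,0,-1],[0,0,0,0,0,0,-1],[0,0,0,0,0,0,-1]]]'

```text
t: 16.4
eef_pos: [0.6493, 0.2849, 0.3571]
ee_rot: [-3.142, -0.0, 1.458]
force: [0.5, -0.5, -2.2]
width: 0.02
```

```bash
python3 - <<'E'
from plan import *
from inhand import inhand
import inhand as ih
print(arm.get_state()['q'].round(2),in_tub())
p,Rt=tubpose(-52,37.5,15); go(p,Rt,8)
p_,d_=show('top','e_t.png',[150,290,130,300],4)
P=cloud('top',d_)
# compare bowl pose vs tub
L,P,pp,Rs,o=inhand()
k=(L[:,0]>-60)&(L[:,0]<60)&(abs(L[:,1])<60)&(L[:,2]>26)&(L[:,2]<50);B=L[k]; print('rim',np.percentile(B,[1,99],axis=0).round(1))
k=(abs(L[:,0])<34)&(abs(L[:,1])<30)&(abs(L[:,2])<15); F=L[k]
A=np.c_[F[:,:2],np.ones(len(F))]; c=np.linalg.lstsq(A,F[:,2],rcond=None)[0]; print('floor plane',len(F),c.round(4))
show('side','e_s.png')
E
```

```text
[ 0.69  0.44  0.03 -0.   -1.16  2.34] (array([-51.6,  37.3, 125.8]), array([-0.02,  0.  , -0.  ]))
turn [-0.    -0.    -0.003] shift [0.016 0.005 4.434] | per row of 8 [-0. -0. -0.] [0.002 0.001 0.554]
rim [[-39.6 -39.3  26.2]
 [ 42.4  39.   49.1]]
floor plane 790 [-0.0244  0.0043  1.3622]
```

View pics/e_t.png

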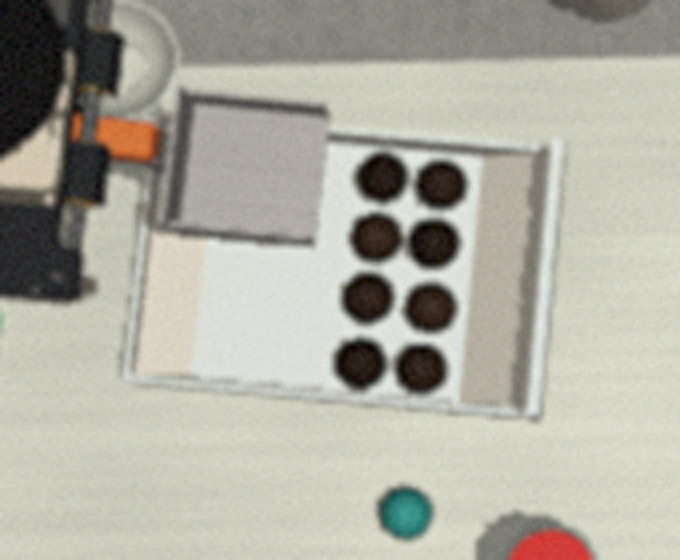

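View pics/e_s.png

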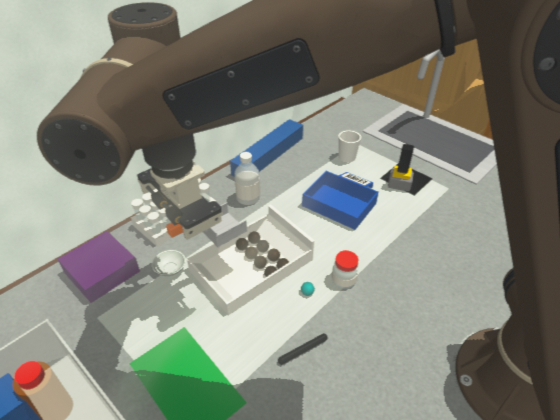

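```bash
python3 - <<'E'
from h import *
f=np.load('top0.npz'); P=cloud('top',f['d'])
B=P[150:182,143:176].reshape(-1,3); print(np.nanpercentile(B[:,2],[50,80,90,97,100]))
Q=B[B[:,2]>.02]; print(Q.min(0),Q.max(0))
E
```

```text
[0.0088949  0.02061342 0.02429008 0.02798328 0.04780544]
[0.68482874 0.25291426 0.02005174] [0.76963364 0.338067   0.04780544]
```

Call:
carry_out --targets '[[[0,0,0,0,0,0.75,-1],[0,0,0,0,0,0.75,-1],[0,0,0,0,0,0.75,-1],[0,0,0,0,0,0.75,-1],[0,0,0,0,0,0.75,-1],[0,0,0,0,0,0.5,-1],[0,0,0,0,0,0.2,-1],[0,0,0,0,0,0.1,-1],[0,0,0,0,0,0,-1],[0,0,0,0,0,0,-1]]]'

```text
t: 17.8
eef_pos: [0.6493, 0.2852, 0.2441]
ee_rot: [3.141, -0.001, 1.459]
force: [0.1, -0.3, -1.4]
width: 0.0197
```

Call:
carry_out --targets '[[[0,0,0,0,0,0.08,-1],[0,0,0,0,0,0.08,-1],[0,0,0,0,0,0,-1],[0,0,0,0,0,0,-1]]]'

```text
t: 18.3
eef_pos: [0.6492, 0.2851, 0.2394]
ee_rot: [-3.142, 0.0, 1.459]
force: [0.6, 0.8, -2.5]
width: 0.0198
```

```bash
python3 -c "
from plan import *
print(in_tub(),arm.get_state()['force'])"
```

```text
(array([-51.7,  37.3,   8.1]), array([ 0.01, -0.  , -0.  ])) [ 0.61091291  0.83557696 -2.46574553]
```

Call:
carry_out --targets '[[[0,0,0,0,0,0.08,-1],[0,0,0,0,0,0,-1],[0,0,0,0,0,0,-1]]]'

```text
t: 18.68
eef_pos: [0.6492, 0.2851, 0.2374]
ee_rot: [-3.142, 0.0, 1.459]
force: [-0.1, 0.0, -1.9]
width: 0.0195
```

Call:
carry_out --targets '[[[0,0,0,0,0,0.06,-1],[0,0,0,0,0,0,-1],[0,0,0,0,0,0,-1]]]'

```text
t: 19.05
eef_pos: [0.6492, 0.2851, 0.2362]
ee_rot: [3.141, -0.0, 1.459]
force: [-0.5, 0.2, 0.5]
width: 0.0201
```

Call:
carry_out --targets '[[[0,0,0,0,0,0.04,-1],[0,0,0,0,0,0,-1],[0,0,0,0,0,0,-1]]]'

```text
t: 19.42
eef_pos: [0.6493, 0.2853, 0.236]
ee_rot: [3.141, -0.001, 1.459]
force: [-1.9, 0.7, 6.2]
width: 0.0201
```

Call:
carry_out --targets '[[[0,0,0,-0.2,0,0,-1],[0,0,0,-0.2,0,0,-1],[0,0,0,-0.2,0,0,-1],[0,0,0,-0.2,0,0,-1],[0,0,0,-0.2,0,0,-1],[0,0,0,-0.2,0,0,-1],[0,0,0,-0.2,0,0,-1],[0,0,0,-0.2,0,0,-1],[0,0,0,0,0,0,-1],[0,0,0,0,0,0,-1]]]'

```text
t: 20.68
eef_pos: [0.6454, 0.2455, 0.2361]
ee_rot: [3.139, -0.001, 1.459]
force: [1.2, 1.8, 6.0]
width: 0.0191
```

```bash
python3 -c "
from plan import *
print(in_tub(),arm.get_state()['force'])
show('top','f_t.png',[150,290,130,300],4)"
```

```text
(array([-12.3,  38.5,   4.7]), array([0.03, 0.08, 0.14])) [1.1836299  1.8327198  5.98732374]
```

View pics/f_t.png

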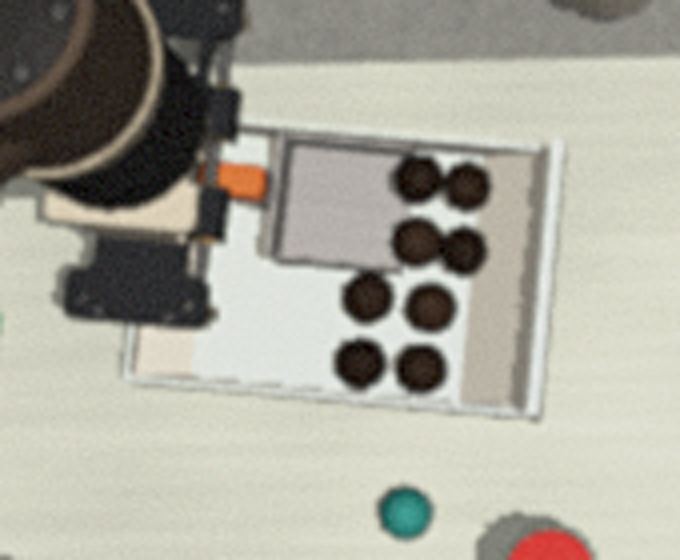

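Call:
carry_out --targets '[[[0,0,0,-0.2,-0.01,0,-1],[0,0,0,-0.2,-0.01,0,-1],[0,0,0,-0.2,-0.01,0,-1],[0,0,0,-0.2,-0.01,0,-1],[0,0,0,-0.2,0,0,-1],[0,0,0,-0.2,0,0,-1],[0,0,0,-0.2,0,0,-1],[0,0,0,-0.2,0,0,-1],[0,0,0,-0.2,0,0,-1],[0,0,0,0,0,0,-1],[0,0,0,0,0,0,-1]]]'

```text
t: 22.1
eef_pos: [0.6403, 0.2048, 0.2376]
ee_rot: [3.134, -0.009, 1.458]
force: [-0.6, 18.8, 8.1]
width: 0.0205
```

```bash
python3 -c "
from plan import *
print(in_tub(),arm.get_state()['force'])
show('top','g_t.png',[150,290,130,300],4);show('side','g_s.png',[180,350,150,350],4)"
```

```text
(array([26.9, 39.1,  5.5]), array([-0.01,  0.54,  0.42])) [-0.64882183 18.81013493  8.11429443]
```

View pics/g_t.png

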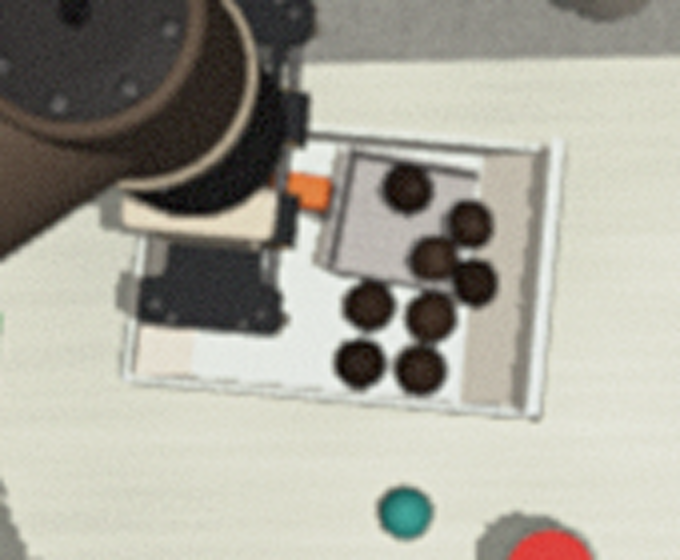

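View pics/g_s.png

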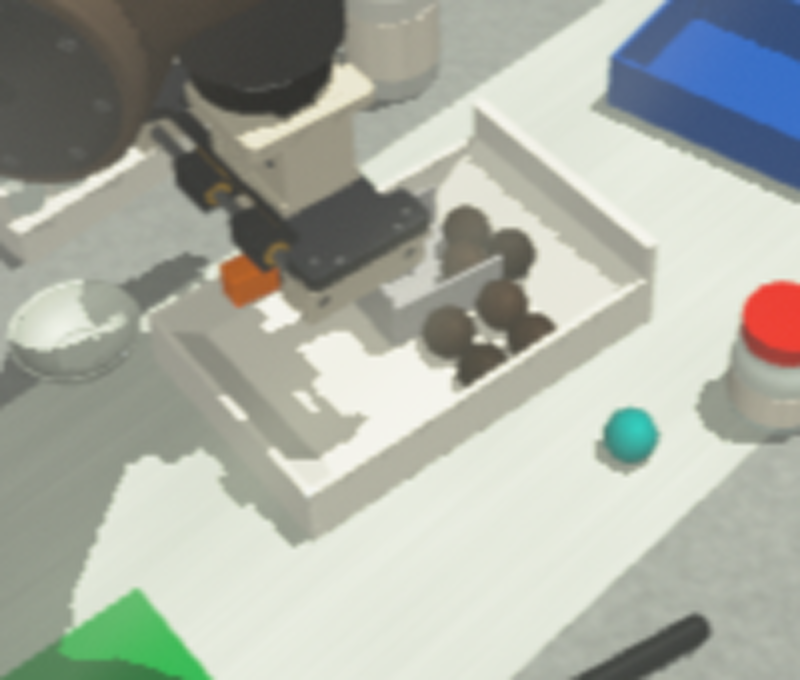

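```bash
cat >> plan.py <<'E'
def rows(poses,p0=None,R0=None,dec=2):
    """tool-frame increments between successive TCP poses, with rounding carried over"""
    if p0 is None: p0,R0=tcp()
    out=[]
    for pt,Rt in poses:
        rv,sh=need(pt,Rt,p0,R0); rv=rv.round(dec); sh=sh.round(dec); out.append([*rv,*sh])
        p0=p0+R0.apply(sh*.025); R0=R0*R.from_rotvec(rv*np.deg2rad(8))
    for o in out: print(json.dumps([float(v)+0 for v in o]))
    return p0,R0
import json
def lin(a,b,n): return [np.array(a)+(np.array(b)-np.array(a))*i/n for i in range(1,n+1)]
E
python3 - <<'E'
from plan import *
v,e=in_tub(); a=[v[0],v[1],5.5,0]
w=lin(a,[56,38,14,12],6)+lin([56,38,14,12],[54,38,60,20],4)
p,Rr=rows([tubpose(*x) for x in w])
E
```

```text
[0.05, -0.32, 0.0, 0.21, 0.06, 0.1]
[0.0, -0.25, 0.0, 0.12, -0.01, 0.07]
[0.0, -0.25, 0.0, 0.13, -0.01, 0.08]
[0.0, -0.25, 0.0, 0.12, 0.0, 0.09]
[0.0, -0.25, 0.0, 0.12, -0.01, 0.1]
[0.0, -0.25, 0.0, 0.12, -0.01, 0.1]
[0.0, -0.25, 0.0, 0.25, 0.0, -0.33]
[0.0, -0.25, 0.0, 0.22, 0.0, -0.33]
[0.0, -0.25, 0.0, 0.22, 0.0, -0.32]
[0.0, -0.25, 0.0, 0.2, 0.0, -0.32]
```

Call:
carry_out --targets '[[[0,-0.3,0,0.18,0,0.08,-1],[0,-0.25,0,0.12,0,0.07,-1],[0,-0.25,0,0.12,0,0.08,-1],[0,-0.25,0,0.12,0,0.09,-1],[0,-0.25,0,0.12,0,0.1,-1],[0,-0.25,0,0.12,0,0.1,-1],[0,0,0,0,0,0,-1],[0,0,0,0,0,0,-1]]]'

```text
t: 23.2
eef_pos: [0.6429, 0.2246, 0.2232]
ee_rot: [3.132, 0.205, 1.461]
force: [-0.8, 23.1, 8.9]
width: 0.0202
```

```bash
python3 -c "
from plan import *
print(in_tub(),arm.get_state()['force'])
show('top','i_t.png',[150,290,130,300],4);show('side','i_s.png',[180,350,150,350],4)"
```

```text
(array([54.4, 40.5, 14. ]), array([  0.27, -11.75,   0.6 ])) [-0.79937047 23.08506436  8.9007041 ]
```

View pics/i_t.png

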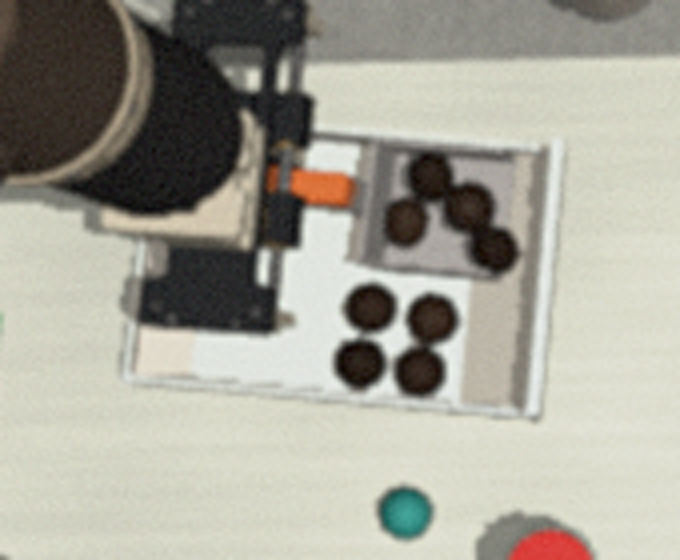

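View pics/i_s.png

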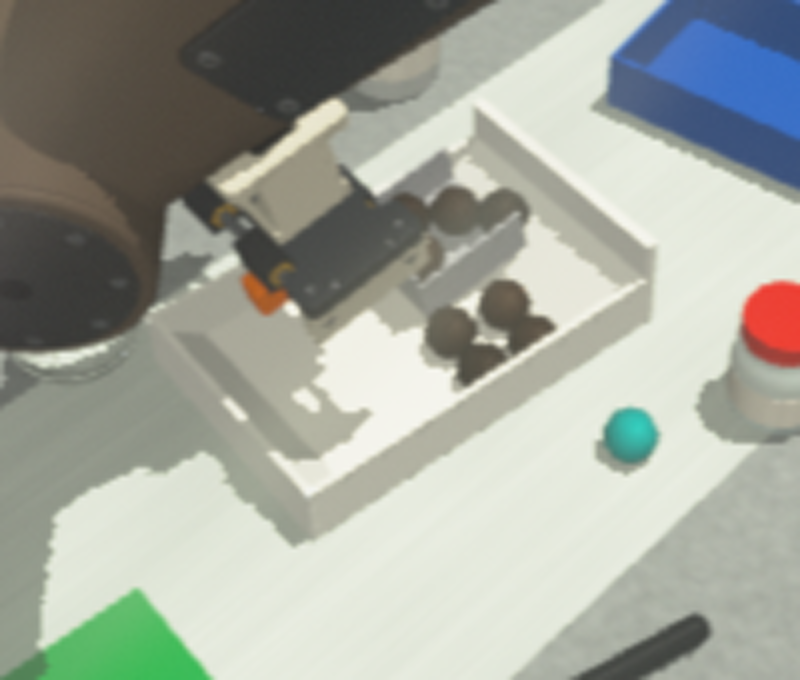

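All four are in the bowl. I'll lift and tilt back a bit further.

Call:
carry_out --targets '[[[0,-0.4,0,0.3,-0.02,-0.1,-1],[0,-0.4,0,0.3,-0.02,-0.15,-1],[0,-0.25,0,0.25,-0.02,-0.33,-1],[0,-0.25,0,0.22,-0.02,-0.33,-1],[0,-0.25,0,0.22,0,-0.4,-1],[0,0,0,0.15,0,-0.5,-1],[0,0,0,0.2,0,-0.6,-1],[0,0,0,0.2,0,-0.6,-1],[0,0,0,0.2,0,-0.6,-1],[0,0,0,0.2,0,-0.6,-1],[0,0,0,0.2,0,-0.6,-1],[0,0,0,0,0,0,-1]]]'

```text
t: 24.8
eef_pos: [0.6506, 0.3239, 0.3099]
ee_rot: [3.14, 0.431, 1.459]
force: [0.6, -0.1, -4.5]
width: 0.02
```

```bash
python3 -c "
from plan import *
print(scoop_now()[0],in_tub(),arm.get_state()['force'],arm.get_state()['q'].round(2))
show('top','j_t.png',[150,290,130,300],4);show('side','j_s.png')"
```

```text
[0.63156286 0.15101853 0.13532341] (array([ -1.5,  34.8, 135.3]), array([  0.07, -24.71,   0.11])) [ 0.59952915 -0.14519878 -4.51644697] [ 0.79  0.59  0.02  0.27 -1.36  2.13]
```

View pics/j_t.png

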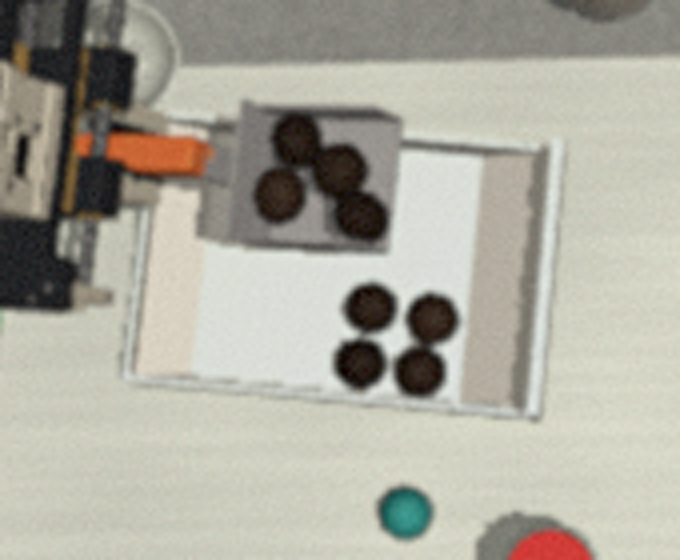

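View pics/j_s.png

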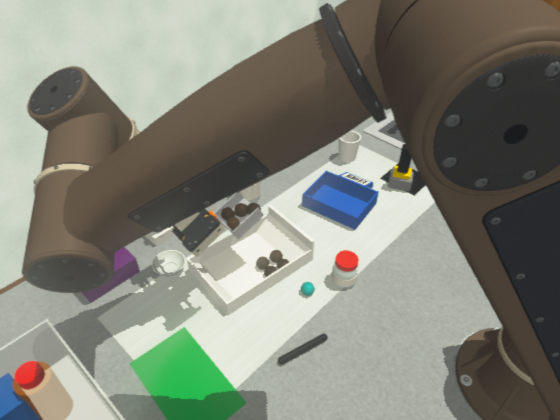

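```bash
cat >> plan.py <<'E'
def dishmeas():
    p,d=arm.grab_frame('top'); P=cloud('top',d); H=cv2.cvtColor(p,cv2.COLOR_RGB2HSV); h,s=H[...,0],H[...,1]
    k=(h>100)&(h<125)&(s>120)&~np.isnan(P[...,2]); k[:145]=0;k[300:]=0;k[:,:290]=0;k[:,470:]=0
    k=cv2.morphologyEx(k.astype(np.uint8),cv2.MORPH_OPEN,np.ones((3,3)))>0
    (c,wh,a)=cv2.minAreaRect(np.float32(P[k][:,:2]*1000)); return k.sum(),c,wh,a
DISH=np.array([.5805,-.1697,0]); DA=np.deg2rad(9.36)
def wpose(o,head,lipup):
    Rs=R.from_euler('z',np.deg2rad(head))*R.from_euler('y',-np.deg2rad(lipup)); return scoop2tcp(np.array(o),Rs)
def dishlip(lx,ly,lz,lipup,head=189.36):
    """lip centre at dish coords mm"""
    Rs=R.from_euler('z',np.deg2rad(head))*R.from_euler('y',-np.deg2rad(lipup))
    l=DISH+R.from_euler('z',DA).apply(np.array([lx,ly,lz])/1000); return scoop2tcp(l-Rs.apply([.04,0,0]),Rs)
E
python3 - <<'E'
from plan import *
print(dishmeas())
o,Rs=scoop_now()
a=[*o,263.5,24.7]; b=[.61,.05,.20,250,22]; c=[.62,-.09,.20,212,18]; dd=[.6595,-.157,.15,189.36,12]
W=lin(a,b,8)+lin(b,c,11)+lin(c,dd,8)
p,Rr=rows([wpose(w[:3],w[3],w[4]) for w in W])
E
```

```text
(np.int64(3607), (581.5379638671875, -173.7579803466797), (166.87185668945312, 134.6919708251953), 9.094500541687012)
[0.08, 0.06, 0.2, -0.68, 0.16, -0.12]
[0.09, 0.04, 0.19, -0.65, 0.17, -0.11]
[0.09, 0.04, 0.2, -0.66, 0.18, -0.11]
[0.08, 0.05, 0.19, -0.65, 0.2, -0.12]
[0.08, 0.04, 0.19, -0.65, 0.22, -0.12]
[0.08, 0.04, 0.2, -0.65, 0.22, -0.12]
[0.09, 0.04, 0.19, -0.65, 0.24, -0.13]
[0.08, 0.04, 0.2, -0.65, 0.26, -0.14]
[0.16, 0.05, 0.4, -0.5, 0.6, 0.16]
[0.15, 0.05, 0.4, -0.49, 0.63, 0.15]
[0.16, 0.04, 0.4, -0.48, 0.66, 0.14]
[0.15, 0.05, 0.41, -0.46, 0.67, 0.14]
[0.15, 0.04, 0.4, -0.45, 0.7, 0.12]
[0.15, 0.05, 0.41, -0.43, 0.72, 0.12]
[0.14, 0.04, 0.4, -0.41, 0.74, 0.1]
[0.15, 0.05, 0.41, -0.39, 0.76, 0.1]
[0.14, 0.04, 0.41, -0.37, 0.77, 0.08]
[0.14, 0.05, 0.41, -0.34, 0.79, 0.08]
[0.13, 0.04, 0.41, -0.32, 0.8, 0.06]
[0.11, 0.1, 0.34, -0.06, 0.68, 0.2]
[0.1, 0.09, 0.34, -0.05, 0.68, 0.2]
[0.1, 0.1, 0.34, -0.03, 0.68, 0.19]
[0.09, 0.09, 0.34, -0.01, 0.66, 0.18]
[0.09, 0.09, 0.34, 0.0, 0.66, 0.18]
[0.09, 0.1, 0.34, 0.02, 0.65, 0.18]
[0.08, 0.09, 0.35, 0.03, 0.64, 0.18]
[0.07, 0.1, 0.34, 0.04, 0.63, 0.17]
```

Call:
carry_out --targets '[[[0.08,0.05,0.2,-0.66,0.16,-0.12,-1],[0.08,0.05,0.2,-0.66,0.18,-0.12,-1],[0.08,0.05,0.2,-0.66,0.18,-0.12,-1],[0.08,0.05,0.2,-0.65,0.2,-0.12,-1],[0.08,0.04,0.2,-0.65,0.22,-0.12,-1],[0.08,0.04,0.2,-0.65,0.22,-0.12,-1],[0.08,0.04,0.2,-0.65,0.24,-0.13,-1],[0.08,0.04,0.2,-0.65,0.26,-0.13,-1],[0.15,0.05,0.4,-0.5,0.6,0.15,-1],[0.15,0.05,0.4,-0.49,0.63,0.15,-1],[0.15,0.05,0.4,-0.48,0.66,0.14,-1],[0.15,0.05,0.4,-0.46,0.67,0.14,-1],[0.15,0.05,0.4,-0.45,0.7,0.12,-1],[0.15,0.05,0.4,-0.43,0.72,0.12,-1],[0.15,0.04,0.4,-0.41,0.74,0.1,-1],[0.15,0.05,0.4,-0.39,0.76,0.1,-1],[0.14,0.04,0.4,-0.37,0.77,0.08,-1],[0.14,0.05,0.4,-0.34,0.79,0.08,-1],[0.13,0.04,0.4,-0.32,0.8,0.06,-1]]]'

```text
t: 27.32
eef_pos: [0.7496, -0.01, 0.395]
ee_rot: [3.141, 0.305, 0.56]
force: [-0.6, 0.4, -3.2]
width: 0.0198
```

```bash
python3 - <<'E'
from plan import *
o,Rs=scoop_now(); print(o,Rs.as_euler('zyx',degrees=True),arm.get_state()['q'].round(2))
e=Rs.as_euler('zyx',degrees=True)
a=[*o,e[0]%360,-e[1]]; dd=[.660,-.159,.13,189.36,12]
p,Rr=rows([wpose(w[:3],w[3],w[4]) for w in lin(a,dd,8)])
show('top','k_t.png');
E
```

```text
[ 0.6220408  -0.09004224  0.19994119] [-146.69111192   14.73544161   -9.50894965] [ 0.27  0.58  0.29  0.09 -1.57  1.85]
[0.01, 3.61, 0.22, -4.81, 0.44, -0.15]
[-0.06, -0.42, 0.37, 0.46, 0.5, 0.56]
[-0.04, -0.42, 0.37, 0.49, 0.54, 0.56]
[-0.02, -0.41, 0.38, 0.53, 0.55, 0.56]
[0.0, -0.42, 0.37, 0.57, 0.59, 0.57]
[0.02, -0.42, 0.38, 0.61, 0.61, 0.56]
[0.05, -0.42, 0.37, 0.65, 0.63, 0.55]
[0.07, -0.42, 0.36, 0.69, 0.65, 0.55]
```

View pics/k_t.png

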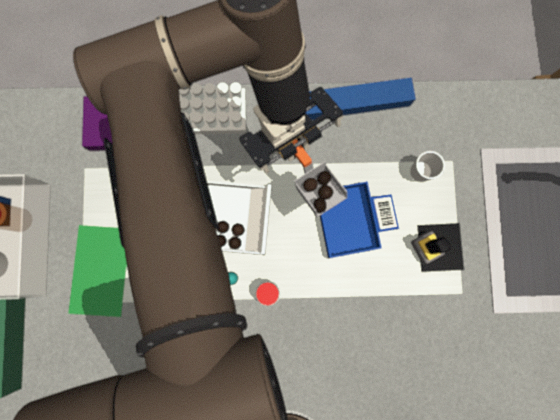

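```bash
sed -i "s/as_euler('zyx'/as_euler('ZYX'/" plan.py; python3 - <<'E'
from plan import *
o,Rs=scoop_now()
e=Rs.as_euler('ZYX',degrees=True); print(e)
a=[*o,e[0]%360,-e[1]]; dd=[.660,-.159,.13,189.36,12]
p,Rr=rows([wpose(w[:3],w[3],w[4]) for w in lin(a,dd,8)])
E
```

```text
[-1.48212574e+02 -1.74852206e+01  6.02904766e-02]
[0.11, 0.09, 0.34, -0.03, 0.68, 0.3]
[0.1, 0.08, 0.33, -0.01, 0.67, 0.3]
[0.1, 0.09, 0.34, 0.0, 0.66, 0.29]
[0.09, 0.08, 0.34, 0.02, 0.66, 0.29]
[0.08, 0.09, 0.34, 0.03, 0.65, 0.28]
[0.09, 0.08, 0.34, 0.05, 0.64, 0.29]
[0.08, 0.09, 0.34, 0.06, 0.64, 0.28]
[0.07, 0.09, 0.34, 0.07, 0.62, 0.27]
```

Call:
carry_out --targets '[[[0.1,0.09,0.34,-0.03,0.68,0.3,-1],[0.1,0.09,0.34,-0.01,0.67,0.3,-1],[0.1,0.09,0.34,0,0.66,0.29,-1],[0.09,0.08,0.34,0.02,0.66,0.29,-1],[0.09,0.08,0.34,0.03,0.65,0.28,-1],[0.08,0.08,0.34,0.05,0.64,0.28,-1],[0.08,0.09,0.34,0.06,0.64,0.28,-1],[0.07,0.09,0.34,0.07,0.62,0.27,-1],[0,0,0,0,0,0,-1]]]'

```text
t: 28.5
eef_pos: [0.7899, -0.1348, 0.3377]
ee_rot: [3.141, 0.21, 0.168]
force: [-0.4, 0.9, -3.1]
width: 0.0198
```

```bash
python3 - <<'E'
from plan import *
o,Rs=scoop_now(); e=Rs.as_euler('ZYX',degrees=True); print(o,e,arm.get_state()['q'].round(2))
# lip in dish coords
l=R.from_euler('z',-DA).apply(o+Rs.apply([.04,0,0])-DISH)*1000; print('lip',l)
show('top','l_t.png',[140,300,260,480],3.6); show('side','l_s.png',[130,270,260,460],4)
a=[*l,-e[1]]; b=[40,-1,62,4]; c=[36,-1,45,-25]; f=[30,-1,34,-52]
for n,W in (('down',lin(a,b,6)),('tilt',lin(b,c,6)+lin(c,f,5))):
    print(n); p0,R0=(None,None) if n=='down' else st
    st=rows([dishlip(*w) for w in W],p0,R0); print(st[0])
E
```

```text
[ 0.66041996 -0.15701268  0.12915089] [-1.70370628e+02 -1.20249545e+01  5.33688253e-02] [ 0.08  0.67  0.37  0.02 -1.47  1.66]
lip [ 41.79748258  -0.66348377 137.48439348]
down
[0.02, 0.16, 0.05, -0.13, 0.1, 0.42]
[0.0, 0.17, 0.0, -0.14, 0.0, 0.39]
[0.0, 0.16, 0.0, -0.14, 0.0, 0.38]
[0.0, 0.17, 0.0, -0.16, 0.01, 0.39]
[0.0, 0.17, 0.0, -0.17, 0.0, 0.38]
[0.0, 0.17, 0.0, -0.19, 0.0, 0.39]
[ 0.75900024 -0.14127527  0.28409163]
tilt
[0.0, 0.6, 0.0, -0.81, 0.0, -0.27]
[0.0, 0.6, 0.0, -0.83, 0.0, -0.28]
[0.0, 0.61, 0.0, -0.83, 0.0, -0.27]
[0.0, 0.6, 0.0, -0.85, 0.0, -0.29]
[0.0, 0.61, 0.0, -0.85, 0.0, -0.28]
[0.0, 0.6, 0.0, -0.86, 0.0, -0.29]
[0.0, 0.68, 0.0, -0.98, 0.0, -0.37]
[0.0, 0.67, 0.0, -0.97, 0.0, -0.38]
[0.0, 0.68, 0.0, -0.99, 0.0, -0.39]
[0.0, 0.67, 0.0, -0.98, 0.0, -0.39]
[0.0, 0.68, 0.0, -0.99, 0.0, -0.41]
[ 0.50636134 -0.18297103  0.27500805]
```

View pics/l_t.png

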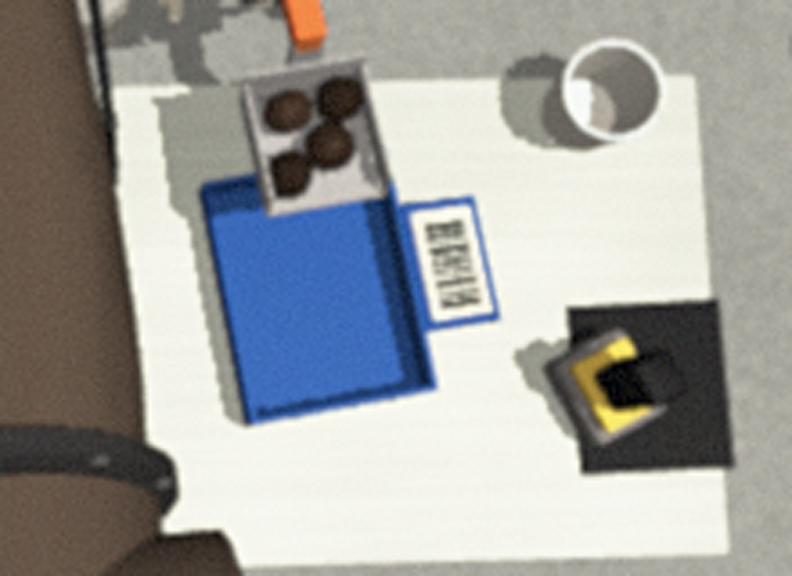

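View pics/l_s.png

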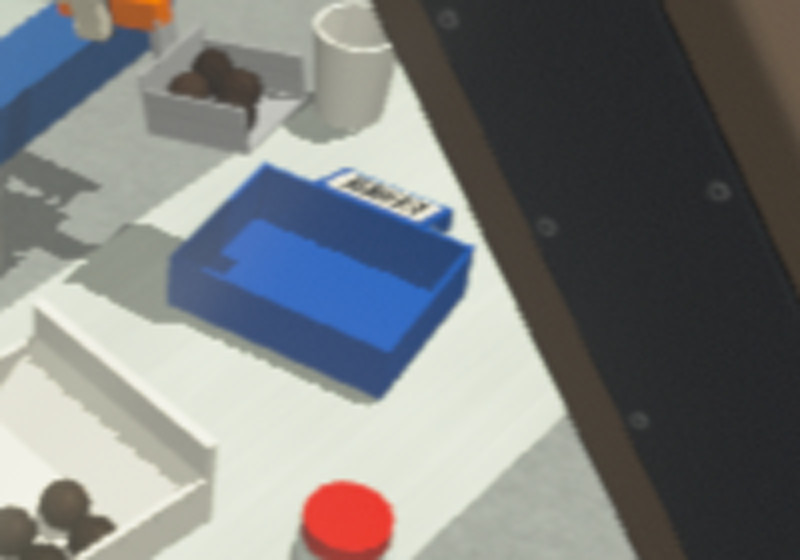

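Call:
carry_out --targets '[[[0.01,0.16,0.04,-0.13,0.03,0.42,-1],[0,0.17,0,-0.14,0.02,0.39,-1],[0,0.16,0,-0.14,0.02,0.38,-1],[0,0.17,0,-0.16,0.01,0.39,-1],[0,0.17,0,-0.17,0,0.38,-1],[0,0.17,0,-0.19,0,0.39,-1],[0,0,0,0,0,0,-1]]]'

```text
t: 29.48
eef_pos: [0.7584, -0.1398, 0.2842]
ee_rot: [3.141, 0.07, 0.166]
force: [-0.2, 0.0, -3.5]
width: 0.0198
```

Call:
carry_out --targets '[[[0,0.6,0,-0.82,0,-0.27,-1],[0,0.6,0,-0.83,0,-0.28,-1],[0,0.6,0,-0.83,0,-0.28,-1],[0,0.6,0,-0.85,0,-0.28,-1],[0,0.6,0,-0.85,0,-0.28,-1],[0,0.6,0,-0.86,0,-0.29,-1],[0,0,0,0,0,0,-1],[0,0,0,0,0,0,-1]]]'

```text
t: 30.48
eef_pos: [0.6321, -0.1615, 0.3088]
ee_rot: [3.14, -0.434, 0.167]
force: [-0.0, -0.4, -1.7]
width: 0.0194
```

```bash
python3 - <<'E'
from plan import *
o,Rs=scoop_now(); e=Rs.as_euler('ZYX',degrees=True); print(o,e,arm.get_state()['q'].round(2))
l=R.from_euler('z',-DA).apply(o+Rs.apply([.04,0,0])-DISH)*1000; print('lip',l)
show('top','m_t.png',[140,300,260,480],3.6); show('side','m_s.png',[130,270,260,460],4)
E
```

```text
[ 0.65196439 -0.158489    0.06324125] [-1.70427168e+02  2.48630305e+01  9.26098100e-02] [ 0.03  0.3  -0.31 -0.11 -0.53  1.79]
lip [36.04386116 -0.69584235 46.42322665]
```

View pics/m_t.png

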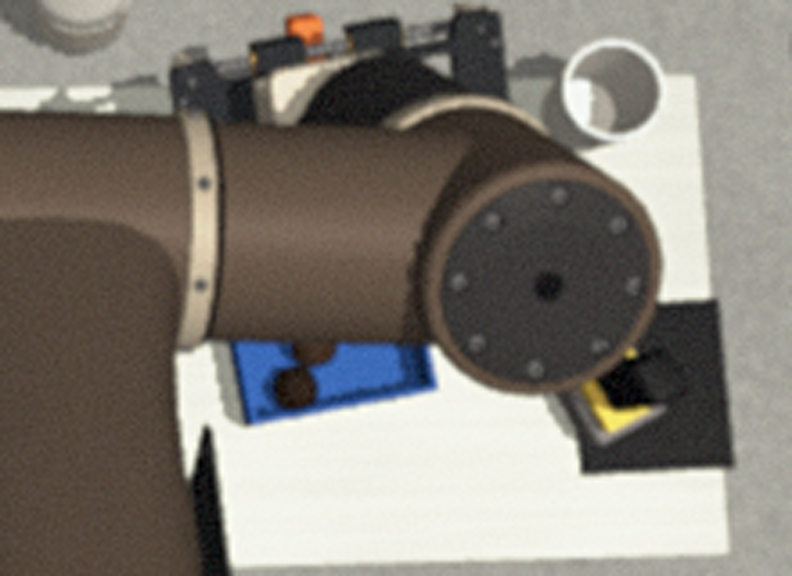

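View pics/m_s.png

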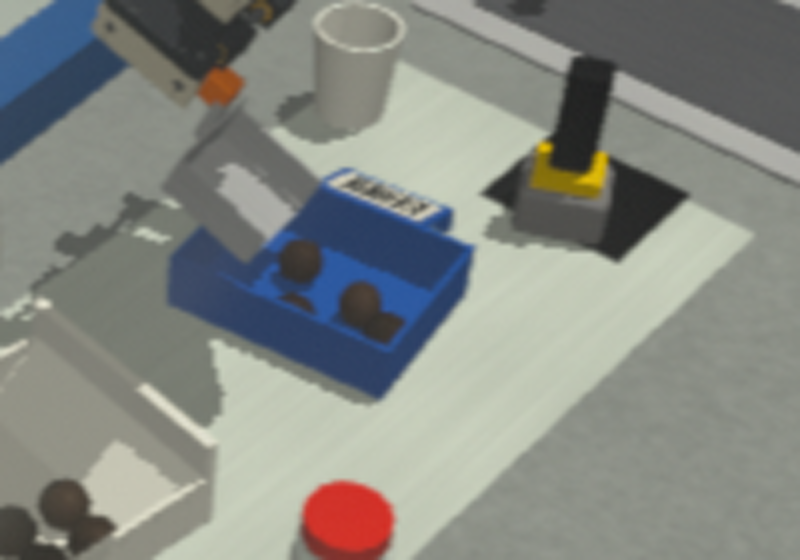

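```bash
python3 - <<'E'
from plan import *
o,Rs=scoop_now(); e=Rs.as_euler('ZYX',degrees=True)
a=[36,-.7,46.4,-24.9]; b=[40,-.7,85,-24.9]; c=[46,-.7,140,0]
st=rows([dishlip(*w) for w in lin(a,b,4)+lin(b,c,7)])
o=[.6627,-.1565,.140,189.5,0]
b=[.62,-.09,.17,212,0]; c=[.60,.05,.17,250,0]
T=R.from_euler('z',TA).apply(np.array([-52,-38,0])/1000)+TUB; print(T)
d=[T[0],T[1],.12,263.56,0]
print(len(lin(o,b,7)))
rows([wpose(w[:3],w[3],w[4]) for w in lin(o,b,6)+lin(b,c,10)+lin(c,d,6)],*st)
E
```

```text
[0.0, 0.01, 0.02, 0.2, 0.02, -0.37]
[0.0, 0.0, 0.0, 0.2, 0.0, -0.33]
[0.0, 0.0, 0.0, 0.2, 0.0, -0.34]
[0.0, 0.0, 0.0, 0.19, 0.0, -0.33]
[0.0, -0.44, 0.0, 0.73, 0.0, 0.06]
[0.0, -0.45, 0.0, 0.71, 0.0, 0.05]
[0.0, -0.44, 0.0, 0.7, 0.0, 0.04]
[0.0, -0.45, 0.0, 0.67, 0.0, 0.03]
[0.0, -0.44, 0.0, 0.66, 0.0, 0.02]
[0.0, -0.45, 0.0, 0.63, 0.0, 0.02]
[0.0, -0.44, 0.0, 0.62, 0.0, 0.02]
[0.56487225 0.20933405 0.        ]
7
[0.0, 0.0, -0.48, -0.32, -0.73, -0.2]
[0.0, 0.0, -0.47, -0.19, -0.72, -0.2]
[0.0, 0.0, -0.47, -0.15, -0.73, -0.2]
[0.0, 0.0, -0.47, -0.12, -0.73, -0.2]
[0.0, 0.0, -0.47, -0.08, -0.75, -0.2]
[0.0, 0.0, -0.47, -0.04, -0.74, -0.2]
[0.0, 0.0, -0.47, 0.22, -0.75, 0.0]
[0.0, 0.0, -0.48, 0.25, -0.72, 0.0]
[0.0, 0.0, -0.47, 0.29, -0.71, 0.0]
[0.0, 0.0, -0.48, 0.32, -0.69, 0.0]
[0.0, 0.0, -0.47, 0.35, -0.66, 0.0]
[0.0, 0.0, -0.48, 0.38, -0.64, 0.0]
[0.0, 0.0, -0.47, 0.4, -0.62, 0.0]
[0.0, 0.0, -0.48, 0.43, -0.58, 0.0]
[0.0, 0.0, -0.47, 0.45, -0.56, 0.0]
[0.0, 0.0, -0.48, 0.47, -0.52, 0.0]
[0.0, 0.0, -0.28, 0.92, -0.72, 0.33]
[0.0, 0.0, -0.28, 0.94, -0.68, 0.34]
[0.0, 0.0, -0.28, 0.96, -0.64, 0.33]
[0.0, 0.0, -0.29, 0.97, -0.61, 0.33]
[0.0, 0.0, -0.28, 1.0, -0.57, 0.34]
[0.0, 0.0, -0.28, 1.01, -0.52, 0.33]
```

Call:
carry_out --targets '[[[0,0,0,0.2,0,-0.35,-1],[0,0,0,0.2,0,-0.35,-1],[0,0,0,0.2,0,-0.35,-1],[0,0,0,0.2,0,-0.35,-1],[0,0,0,0,0,0,-1]]]'

```text
t: 31.2
eef_pos: [0.635, -0.1611, 0.3491]
ee_rot: [3.14, -0.436, 0.166]
force: [0.0, 0.1, -1.6]
width: 0.0198
```

```bash
python3 - <<'E'
from plan import *
show('side','n_s.png',[130,270,260,460],4)
E
```

```text
(no output)
```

View pics/n_s.png

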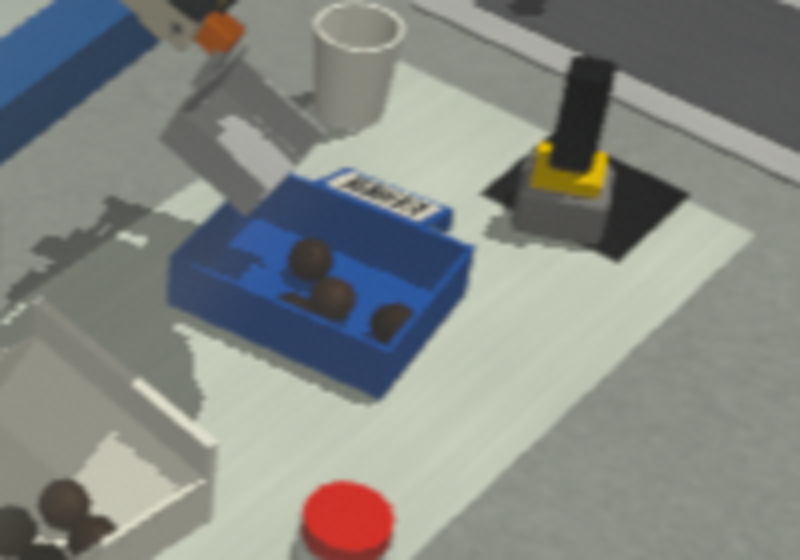

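Call:
carry_out --targets '[[[0,-0.44,0,0.73,0,0.06,-1],[0,-0.45,0,0.71,0,0.05,-1],[0,-0.44,0,0.7,0,0.04,-1],[0,-0.45,0,0.67,0,0.03,-1],[0,-0.44,0,0.66,0,0.02,-1],[0,-0.45,0,0.63,0,0.02,-1],[0,-0.44,0,0.62,0,0.02,-1],[0,0,-0.48,-0.32,-0.73,-0.2,-1],[0,0,-0.47,-0.19,-0.72,-0.2,-1],[0,0,-0.47,-0.15,-0.73,-0.2,-1],[0,0,-0.47,-0.12,-0.73,-0.2,-1],[0,0,-0.47,-0.08,-0.75,-0.2,-1],[0,0,-0.47,-0.04,-0.74,-0.2,-1],[0,0,-0.47,0.22,-0.75,0,-1],[0,0,-0.48,0.25,-0.72,0,-1],[0,0,-0.47,0.29,-0.71,0,-1],[0,0,-0.48,0.32,-0.69,0,-1],[0,0,-0.47,0.35,-0.66,0,-1],[0,0,-0.48,0.38,-0.64,0,-1],[0,0,-0.47,0.4,-0.62,0,-1]]]'

```text
t: 33.75
eef_pos: [0.6483, 0.082, 0.4013]
ee_rot: [-3.141, 0.001, 1.028]
force: [0.7, 0.7, -1.8]
width: 0.0194
```

Call:
carry_out --targets '[[[0,0,-0.48,0.43,-0.58,0,-1],[0,0,-0.47,0.45,-0.56,0,-1],[0,0,-0.48,0.47,-0.52,0,-1],[0,0,-0.28,0.92,-0.72,0.2,-1],[0,0,-0.28,0.94,-0.68,0.2,-1],[0,0,-0.28,0.96,-0.64,0.2,-1],[0,0,-0.28,0.97,-0.61,0.2,-1],[0,0,-0.28,1.0,-0.57,0.2,-1],[0,0,-0.28,1.0,-0.52,0.2,-1],[0,0,0,0,0,0,-1],[0,0,0,0,0,0,-1]]]'

```text
t: 35.12
eef_pos: [0.5724, 0.2938, 0.3712]
ee_rot: [-3.141, 0.001, 1.46]
force: [1.1, -0.8, -1.8]
width: 0.0201
```

```bash
python3 - <<'E'
from plan import *
from inhand import inhand
print(in_tub())
L,P,pp,Rs,o=inhand()
k=(L[:,0]>-60)&(L[:,0]<60)&(abs(L[:,1])<60)&(L[:,2]>26)&(L[:,2]<50);B=L[k]; print('rim',np.percentile(B,[1,99],axis=0).round(1))
k=(abs(L[:,0])<34)&(abs(L[:,1])<30)&(abs(L[:,2])<15); F=L[k]
A=np.c_[F[:,:2],np.ones(len(F))]; c=np.linalg.lstsq(A,F[:,2],rcond=None)[0]; print('floor plane',len(F),c.round(4))
cv2.imwrite('pics/o_t.png',cv2.resize(pp[150:290,130:330,::-1],None,fx=4,fy=4,interpolation=cv2.INTER_CUBIC))
go(*tubpose(-52,-36,10),8)
E
```

```text
(array([-51.5, -40. , 140. ]), array([ 0.07, -0.07, -0.03]))
rim [[-37.7 -39.5  26.4]
 [ 41.8  38.5  47.5]]
floor plane 812 [-9.600e-03 -2.000e-04  3.009e-01]
turn [-0.003  0.007  0.003] shift [0.025 0.152 5.204] | per row of 8 [-0.     0.001  0.   ] [0.003 0.019 0.65 ]
```

View pics/o_t.png

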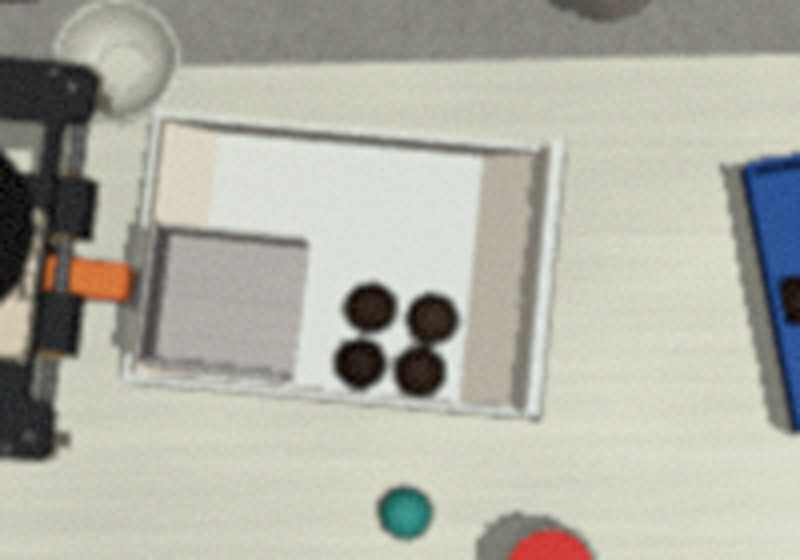

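Call:
carry_out --targets '[[[0,0,0,0,0.04,0.8,-1],[0,0,0,0,0,0.8,-1],[0,0,0,0,0,0.8,-1],[0,0,0,0,0,0.8,-1],[0,0,0,0,0,0.8,-1],[0,0,0,0,0,0.7,-1],[0,0,0,0,0,0.4,-1],[0,0,0,0,0,0.2,-1],[0,0,0,0,0,0.05,-1],[0,0,0,0,0,0,-1],[0,0,0,0,0,0,-1]]]'

```text
t: 36.55
eef_pos: [0.5737, 0.2936, 0.238]
ee_rot: [3.141, 0.0, 1.458]
force: [-0.4, -0.1, -1.5]
width: 0.0196
```

Call:
carry_out --targets '[[[0,0,0,0,0,0.06,-1],[0,0,0,0,0,0.04,-1],[0,0,0,0,0,0,-1],[0,0,0,0,0,0,-1]]]'

```text
t: 37.05
eef_pos: [0.5738, 0.294, 0.2361]
ee_rot: [3.141, -0.0, 1.459]
force: [-2.7, 2.4, 6.1]
width: 0.0201
```

```bash
python3 -c "
from plan import *
print(in_tub(),arm.get_state()['force'])"
```

```text
(array([-52.2, -38.4,   4.7]), array([0.03, 0.02, 0.05])) [-2.69166617  2.43759997  6.06862493]
```

Contact again at about 8 N. Pushing forward.

Call:
carry_out --targets '[[[0,0,0,-0.2,0,0,-1],[0,0,0,-0.2,-0.01,0,-1],[0,0,0,-0.2,-0.01,0,-1],[0,0,0,-0.2,-0.01,0,-1],[0,0,0,-0.2,0,0,-1],[0,0,0,-0.2,0,0,-1],[0,0,0,-0.2,0,0,-1],[0,0,0,-0.2,0,0,-1],[0,0,0,-0.2,0,0,-1],[0,0,0,-0.2,0,0,-1],[0,0,0,-0.2,0,0,-1],[0,0,0,-0.2,0,0,-1],[0,0,0,-0.2,0,0,-1],[0,0,0,0,0,0,-1]]]'

```text
t: 38.8
eef_pos: [0.5661, 0.229, 0.236]
ee_rot: [3.14, -0.0, 1.459]
force: [0.9, 2.6, 5.3]
width: 0.0195
```

```bash
python3 -c "
from plan import *
print(in_tub(),arm.get_state()['force'])
show('top','p_t.png',[150,290,130,300],4)"
```

```text
(array([ 13.3, -38.6,   4.7]), array([0.02, 0.02, 0.08])) [0.8634215  2.64453399 5.31106945]
```

View pics/p_t.png

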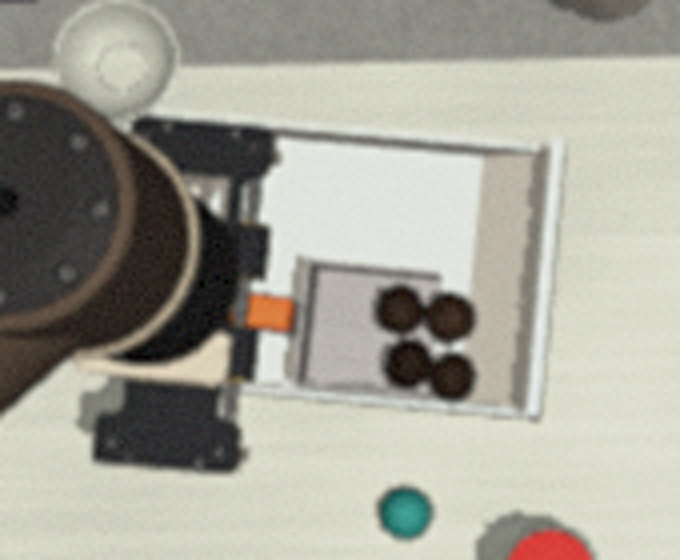

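Call:
carry_out --targets '[[[0,0,0,-0.2,0,0,-1],[0,0,0,-0.2,0,0,-1],[0,0,0,-0.2,0,0,-1],[0,0,0,-0.2,0,0,-1],[0,0,0,0,0,0,-1],[0,-0.3,0,0.18,0,0.08,-1],[0,-0.25,0,0.12,0,0.07,-1],[0,-0.25,0,0.12,0,0.08,-1],[0,-0.25,0,0.12,0,0.09,-1],[0,-0.25,0,0.12,0,0.1,-1],[0,-0.25,0,0.12,0,0.1,-1],[0,0,0,0,0,0,-1],[0,0,0,0,0,0,-1]]]'

```text
t: 40.48
eef_pos: [0.5688, 0.2331, 0.224]
ee_rot: [3.13, 0.204, 1.461]
force: [3.6, 22.6, 11.2]
width: 0.0197
```

```bash
python3 -c "
from plan import *
print(in_tub(),arm.get_state()['force'])
show('top','q_t.png',[150,290,130,300],4);show('side','q_s.png',[180,350,150,350],4)"
```

```text
(array([ 54. , -33.8,  14.7]), array([  0.18, -11.69,   0.64])) [ 3.63783271 22.59259241 11.20747813]
```

View pics/q_t.png

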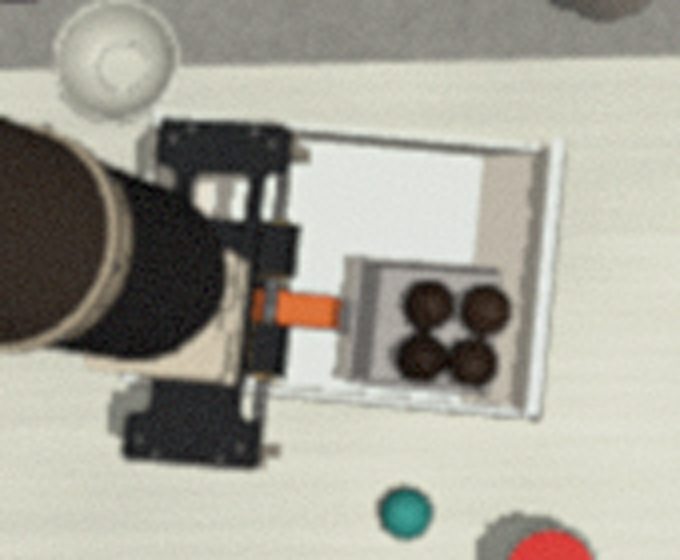

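View pics/q_s.png

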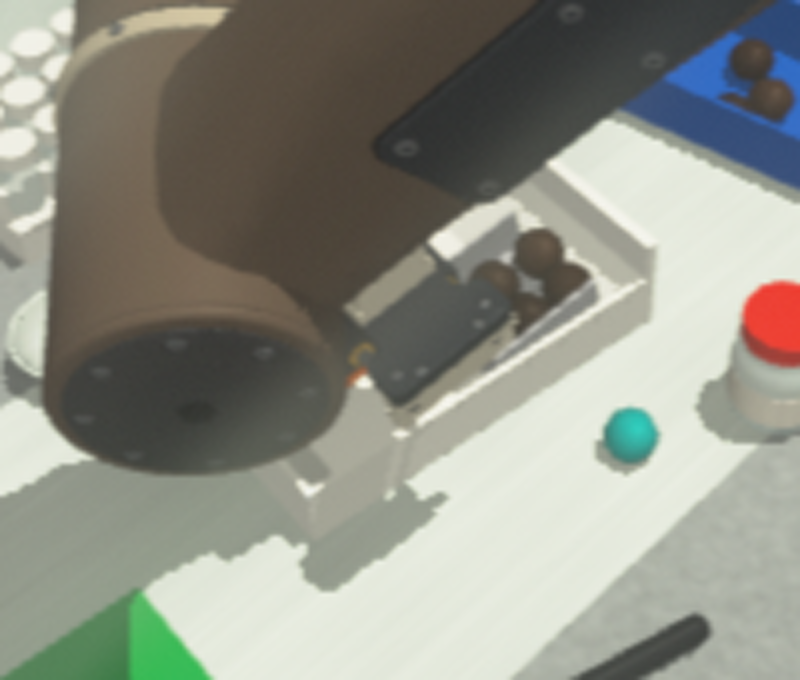

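Call:
carry_out --targets '[[[0,-0.4,0,0.3,0,-0.1,-1],[0,-0.4,0,0.3,0,-0.15,-1],[0,-0.25,0,0.25,0,-0.3,-1],[0,-0.25,0,0.22,0,-0.33,-1],[0,-0.25,0,0.22,0,-0.4,-1],[0,0,0,0.15,0,-0.5,-1],[0,0,0,0.2,0,-0.6,-1],[0,0,0,0.2,0,-0.6,-1],[0,0,0,0.2,0,-0.6,-1],[0,0,0,0.2,0,-0.6,-1],[0,0,0,0.2,0,-0.6,-1],[0,0,0,0,0,0,-1]]]'

```text
t: 42.08
eef_pos: [0.5773, 0.3318, 0.3091]
ee_rot: [3.141, 0.432, 1.459]
force: [1.0, 0.4, -3.5]
width: 0.0196
```

```bash
python3 - <<'E'
from plan import *
print(in_tub(),arm.get_state()['q'].round(2)); print(dishmeas())
show('top','r_t.png')
o,Rs=scoop_now(); e=Rs.as_euler('ZYX',degrees=True); print(o,e)
a=[*o,e[0]%360,-e[1]]; b=[.61,.05,.20,250,22]; c=[.62,-.09,.20,212,18]; dd=[.660,-.159,.13,189.36,12]
W=lin(a,b,9)+lin(b,c,11)+lin(c,dd,8)
rows([wpose(w[:3],w[3],w[4]) for w in W])
E
```

```text
(array([ -1. , -39.1, 134.7]), array([  0.03, -24.76,   0.05])) [ 0.88  0.51 -0.12  0.24 -1.32  2.05]
(np.int64(3154), (581.5028076171875, -173.7797088623047), (166.5743408203125, 134.40823364257812), 9.251218795776367)
[0.55708236 0.157314   0.13364013] [-9.64242782e+01 -2.48679545e+01 -6.68604987e-02]
[0.07, 0.04, 0.17, -0.58, 0.46, -0.1]
[0.08, 0.04, 0.17, -0.58, 0.48, -0.1]
[0.08, 0.04, 0.18, -0.57, 0.49, -0.11]
[0.07, 0.04, 0.17, -0.56, 0.5, -0.12]
[0.08, 0.04, 0.17, -0.55, 0.51, -0.12]
[0.07, 0.04, 0.17, -0.54, 0.52, -0.13]
[0.07, 0.04, 0.18, -0.54, 0.53, -0.13]
[0.08, 0.04, 0.17, -0.52, 0.54, -0.14]
[0.07, 0.04, 0.18, -0.52, 0.55, -0.15]
[0.16, 0.04, 0.4, -0.5, 0.6, 0.16]
[0.16, 0.05, 0.4, -0.49, 0.64, 0.15]
[0.15, 0.05, 0.4, -0.48, 0.65, 0.14]
[0.15, 0.04, 0.41, -0.46, 0.67, 0.13]
[0.15, 0.05, 0.4, -0.45, 0.7, 0.12]
[0.15, 0.04, 0.41, -0.43, 0.72, 0.12]
[0.15, 0.05, 0.4, -0.41, 0.74, 0.1]
[0.14, 0.04, 0.41, -0.39, 0.76, 0.1]
[0.14, 0.05, 0.41, -0.36, 0.77, 0.09]
[0.14, 0.04, 0.41, -0.35, 0.79, 0.07]
[0.13, 0.05, 0.41, -0.32, 0.8, 0.07]
[0.11, 0.09, 0.34, -0.03, 0.7, 0.29]
[0.1, 0.1, 0.34, -0.02, 0.69, 0.29]
[0.1, 0.09, 0.34, -0.01, 0.68, 0.29]
[0.09, 0.09, 0.34, 0.02, 0.68, 0.28]
[0.09, 0.1, 0.34, 0.02, 0.66, 0.28]
[0.09, 0.09, 0.34, 0.04, 0.66, 0.28]
[0.08, 0.1, 0.35, 0.06, 0.65, 0.27]
[0.07, 0.09, 0.34, 0.07, 0.64, 0.27]
```

View pics/r_t.png

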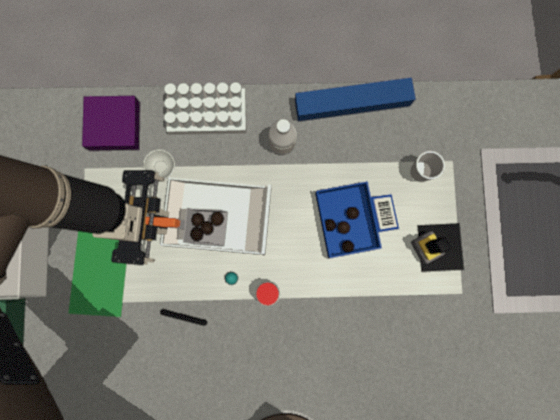

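Call:
carry_out --targets '[[[0.07,0.04,0.17,-0.58,0.46,-0.1,-1],[0.08,0.04,0.17,-0.58,0.48,-0.1,-1],[0.08,0.04,0.18,-0.57,0.49,-0.11,-1],[0.07,0.04,0.17,-0.56,0.5,-0.12,-1],[0.08,0.04,0.17,-0.55,0.51,-0.12,-1],[0.07,0.04,0.17,-0.54,0.52,-0.13,-1],[0.07,0.04,0.18,-0.54,0.53,-0.13,-1],[0.08,0.04,0.17,-0.52,0.54,-0.14,-1],[0.07,0.04,0.18,-0.52,0.55,-0.15,-1],[0.16,0.04,0.4,-0.5,0.6,0.16,-1],[0.16,0.05,0.4,-0.49,0.64,0.15,-1],[0.15,0.05,0.4,-0.48,0.65,0.14,-1],[0.15,0.04,0.41,-0.46,0.67,0.13,-1],[0.15,0.05,0.4,-0.45,0.7,0.12,-1],[0.15,0.04,0.41,-0.43,0.72,0.12,-1],[0.15,0.05,0.4,-0.41,0.74,0.1,-1],[0.14,0.04,0.41,-0.39,0.76,0.1,-1],[0.14,0.05,0.41,-0.36,0.77,0.09,-1],[0.14,0.04,0.41,-0.35,0.79,0.07,-1],[0.13,0.05,0.41,-0.32,0.8,0.07,-1]]]'

```text
t: 44.68
eef_pos: [0.7497, -0.0105, 0.394]
ee_rot: [3.141, 0.313, 0.555]
force: [0.3, -0.3, -3.6]
width: 0.0196
```

Call:
carry_out --targets '[[[0.1,0.09,0.34,-0.03,0.7,0.29,-1],[0.1,0.1,0.34,-0.02,0.69,0.29,-1],[0.1,0.09,0.34,-0.01,0.68,0.29,-1],[0.09,0.09,0.34,0.02,0.68,0.28,-1],[0.09,0.1,0.34,0.02,0.66,0.28,-1],[0.09,0.09,0.34,0.04,0.66,0.28,-1],[0.08,0.1,0.35,0.06,0.65,0.27,-1],[0.07,0.09,0.34,0.07,0.64,0.27,-1],[0,0,0,0,0,0,-1]]]'

```text
t: 45.8
eef_pos: [0.7898, -0.1393, 0.338]
ee_rot: [3.14, 0.209, 0.161]
force: [0.5, -0.4, -4.3]
width: 0.0196
```

```bash
python3 - <<'E'
from plan import *
o,Rs=scoop_now(); e=Rs.as_euler('ZYX',degrees=True); print(o,e)
l=R.from_euler('z',-DA).apply(o+Rs.apply([.04,0,0])-DISH)*1000; print('lip',l)
show('side','s_s.png',[130,270,260,460],4)
a=[*l,-e[1]]; b=[44,-2,64,4]; c=[46,-2,50,-28]
for n,W in (('down',lin(a,b,6)),('tilt',lin(b,c,8))):
    print(n); p0,R0=(None,None) if n=='down' else st
    st=rows([dishlip(*w) for w in W],p0,R0); print(st[0])
E
```

```text
[ 0.6602952  -0.16063284  0.12944477] [-1.70776896e+02 -1.19940993e+01  7.96575813e-02]
lip [ 41.08081211  -3.93774083 137.75720317]
down
[0.01, 0.16, 0.0, -0.1, 0.02, 0.39]
[0.0, 0.17, 0.0, -0.1, -0.01, 0.36]
[0.0, 0.17, 0.0, -0.12, -0.02, 0.37]
[0.0, 0.16, 0.0, -0.13, -0.01, 0.37]
[0.0, 0.17, 0.0, -0.14, -0.01, 0.38]
[0.0, 0.17, 0.0, -0.15, -0.02, 0.37]
[ 0.76324705 -0.14148609  0.2859727 ]
tilt
[0.0, 0.5, 0.0, -0.65, 0.0, -0.26]
[0.0, 0.5, 0.0, -0.64, 0.01, -0.26]
[0.0, 0.5, 0.0, -0.66, 0.0, -0.25]
[0.0, 0.5, 0.0, -0.65, 0.0, -0.26]
[0.0, 0.5, 0.0, -0.66, 0.0, -0.25]
[0.0, 0.5, 0.0, -0.67, 0.0, -0.26]
[0.0, 0.5, 0.0, -0.67, 0.0, -0.26]
[0.0, 0.5, 0.0, -0.68, 0.0, -0.26]
[ 0.62796711 -0.16394557  0.31299799]
```

View pics/s_s.png

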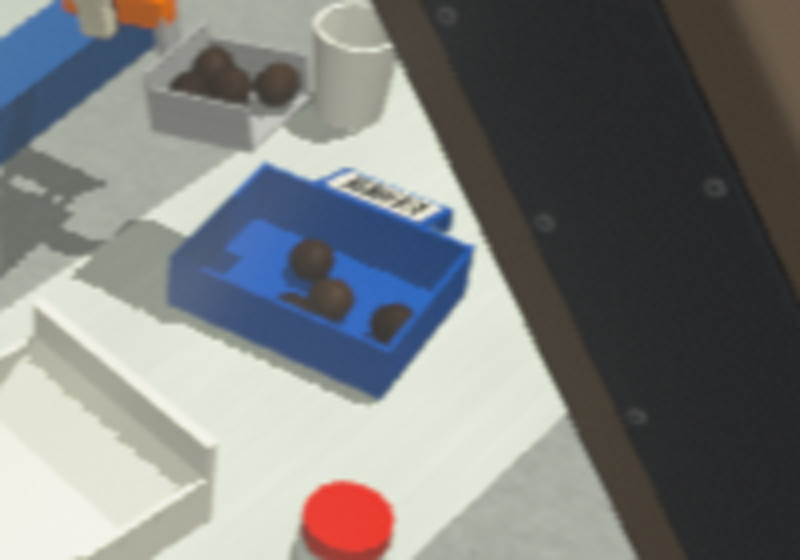

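Call:
carry_out --targets '[[[0,0.16,0,-0.1,0,0.39,-1],[0,0.17,0,-0.1,-0.01,0.36,-1],[0,0.17,0,-0.12,-0.02,0.37,-1],[0,0.16,0,-0.13,-0.01,0.37,-1],[0,0.17,0,-0.14,-0.01,0.38,-1],[0,0.17,0,-0.15,-0.02,0.37,-1],[0,0,0,0,0,0,-1],[0,0.5,0,-0.65,0,-0.26,-1],[0,0.5,0,-0.64,0,-0.26,-1],[0,0.5,0,-0.66,0,-0.25,-1],[0,0.5,0,-0.65,0,-0.26,-1],[0,0.5,0,-0.66,0,-0.25,-1],[0,0.5,0,-0.67,0,-0.26,-1],[0,0.5,0,-0.67,0,-0.26,-1],[0,0.5,0,-0.68,0,-0.26,-1],[0,0,0,0,0,0,-1],[0,0,0,0,0,0,-1]]]'

```text
t: 47.98
eef_pos: [0.6287, -0.1624, 0.3143]
ee_rot: [3.139, -0.489, 0.166]
force: [-0.9, -0.3, -1.6]
width: 0.0197
```

```bash
python3 - <<'E'
from plan import *
o,Rs=scoop_now(); e=Rs.as_euler('ZYX',degrees=True); print(o,e)
show('side','t_s.png',[130,270,260,460],4)
E
```

```text
[ 0.66205286 -0.15730612  0.07021787] [-1.70472961e+02  2.80349794e+01  1.32004436e-01]
```

View pics/t_s.png

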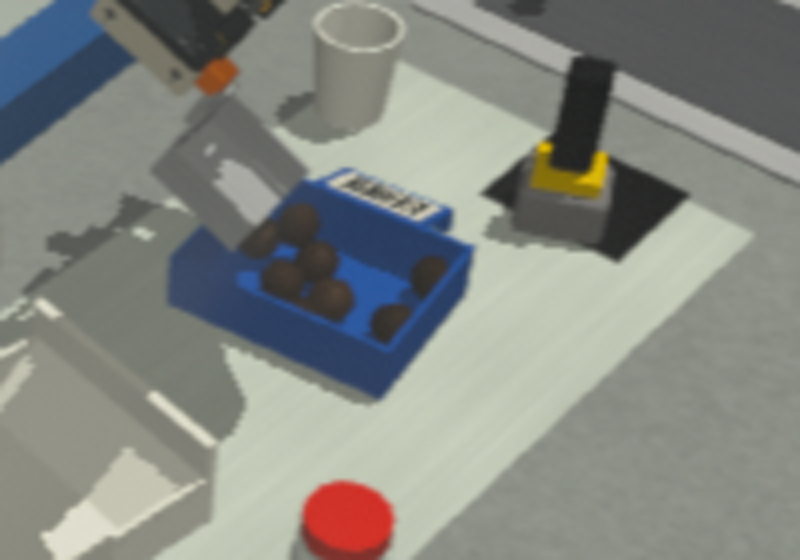

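```bash
python3 - <<'E'
from plan import *
a=[45,-.7,51,-28]; b=[48,-.7,90,-28]; c=[50,-.7,140,0]
st=rows([dishlip(*w) for w in lin(a,b,4)+lin(b,c,7)]); print()
p,Rr=st; 
Rs=Rr*R.from_matrix(np.diag([-1,1,-1.])); o=p+Rr.apply([0,0,.1593])-Rs.apply([-.085,0,.072]); print(o)
o=[*o,189.5,0]; m=[.55,.05,.17,183,0]; f=[.4472,.4487,.10,175,0]
rows([wpose(w[:3],w[3],w[4]) for w in lin(o,m,10)],*st); print()
q=[wpose(w[:3],w[3],w[4]) for w in lin(o,m,10)][-1]
rows([wpose(w[:3],w[3],w[4]) for w in lin(m,f,17)],*q)
E
```

```text
[0.01, 0.0, 0.02, 0.13, 0.0, -0.37]
[0.0, 0.0, 0.0, 0.21, 0.0, -0.33]
[0.0, 0.0, 0.0, 0.21, 0.0, -0.33]
[0.0, 0.0, 0.0, 0.21, 0.0, -0.33]
[0.0, -0.5, 0.0, 0.78, 0.0, 0.13]
[0.0, -0.5, 0.0, 0.76, 0.0, 0.11]
[0.0, -0.5, 0.0, 0.74, 0.0, 0.11]
[0.0, -0.5, 0.0, 0.72, 0.0, 0.1]
[0.0, -0.5, 0.0, 0.71, 0.0, 0.09]
[0.0, -0.5, 0.0, 0.68, 0.0, 0.09]
[0.0, -0.5, 0.0, 0.67, 0.0, 0.09]

[ 0.66954835 -0.1554843   0.13997943]
[0.0, 0.0, 0.06, -0.33, -0.86, -0.12]
[0.0, 0.0, 0.08, -0.35, -0.85, -0.12]
[0.0, 0.0, 0.09, -0.36, -0.85, -0.12]
[0.0, 0.0, 0.08, -0.36, -0.84, -0.12]
[0.0, 0.0, 0.08, -0.38, -0.83, -0.12]
[0.0, 0.0, 0.08, -0.38, -0.83, -0.12]
[0.0, 0.0, 0.08, -0.4, -0.83, -0.12]
[0.0, 0.0, 0.08, -0.41, -0.82, -0.12]
[0.0, 0.0, 0.08, -0.41, -0.82, -0.12]
[0.0, 0.0, 0.08, -0.43, -0.81, -0.12]

[0.0, 0.0, 0.06, -0.19, -0.92, 0.16]
[0.0, 0.0, 0.06, -0.2, -0.92, 0.17]
[0.0, 0.0, 0.06, -0.21, -0.92, 0.16]
[0.0, 0.0, 0.06, -0.22, -0.92, 0.17]
[0.0, 0.0, 0.05, -0.22, -0.91, 0.16]
[0.0, 0.0, 0.06, -0.23, -0.91, 0.17]
[0.0, 0.0, 0.06, -0.24, -0.92, 0.16]
[0.0, 0.0, 0.06, -0.25, -0.9, 0.17]
[0.0, 0.0, 0.06, -0.25, -0.91, 0.16]
[0.0, 0.0, 0.06, -0.26, -0.9, 0.17]
[0.0, 0.0, 0.06, -0.28, -0.91, 0.16]
[0.0, 0.0, 0.06, -0.27, -0.9, 0.17]
[0.0, 0.0, 0.06, -0.29, -0.9, 0.16]
[0.0, 0.0, 0.05, -0.29, -0.89, 0.17]
[0.0, 0.0, 0.06, -0.3, -0.9, 0.16]
[0.0, 0.0, 0.06, -0.31, -0.88, 0.16]
[0.0, 0.0, 0.06, -0.31, -0.89, 0.17]
```

Call:
carry_out --targets '[[[0,0,0,0.15,0,-0.35,-1],[0,0,0,0.21,0,-0.33,-1],[0,0,0,0.21,0,-0.33,-1],[0,0,0,0.21,0,-0.33,-1],[0,-0.5,0,0.78,0,0.13,-1],[0,-0.5,0,0.76,0,0.11,-1],[0,-0.5,0,0.74,0,0.11,-1],[0,-0.5,0,0.72,0,0.1,-1],[0,-0.5,0,0.71,0,0.09,-1],[0,-0.5,0,0.68,0,0.09,-1],[0,-0.5,0,0.67,0,0.09,-1],[0,0,0,0,0,0,-1]]]'

```text
t: 49.52
eef_pos: [0.7543, -0.1413, 0.3695]
ee_rot: [3.14, -0.0, 0.165]
force: [0.8, 0.5, -3.3]
width: 0.0194
```

```bash
python3 - <<'E'
from plan import *
o,Rs=scoop_now(); e=Rs.as_euler('ZYX',degrees=True); print(o,e)
show('side','u_s.png',[110,270,230,460],3.4); show('top','u_t.png',[140,300,260,480],3.6)
E
```

```text
[ 0.67051    -0.15559695  0.13815614] [-1.70571754e+02  1.46633428e-03  8.19659255e-02]
```

View pics/u_t.png

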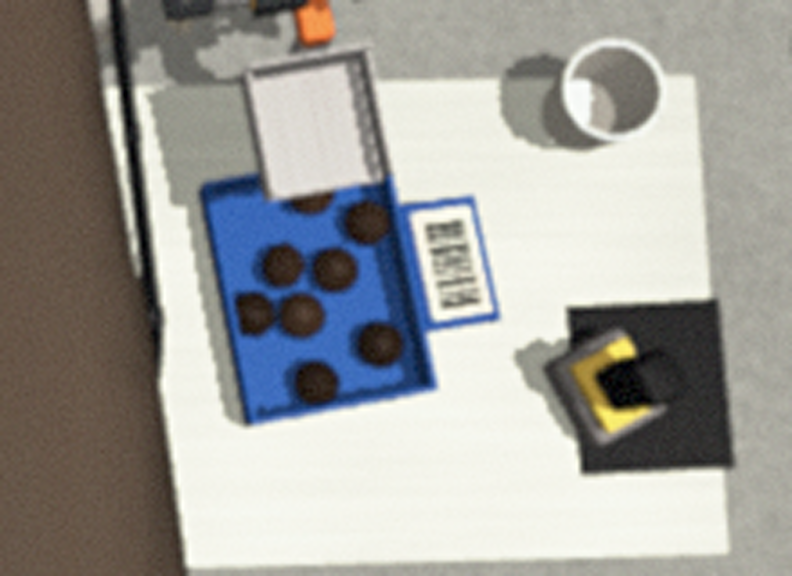

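All eight are in the dish and the scoop is empty. Next I'll take the scoop back to its mat.

Call:
carry_out --targets '[[[0,0,0.06,-0.33,-0.86,-0.12,-1],[0,0,0.08,-0.35,-0.85,-0.12,-1],[0,0,0.09,-0.36,-0.85,-0.12,-1],[0,0,0.08,-0.36,-0.84,-0.12,-1],[0,0,0.08,-0.38,-0.83,-0.12,-1],[0,0,0.08,-0.38,-0.83,-0.12,-1],[0,0,0.08,-0.4,-0.83,-0.12,-1],[0,0,0.08,-0.41,-0.82,-0.12,-1],[0,0,0.08,-0.41,-0.82,-0.12,-1],[0,0,0.08,-0.43,-0.81,-0.12,-1]]]'

```text
t: 50.88
eef_pos: [0.6325, 0.0552, 0.4015]
ee_rot: [3.141, -0.004, 0.054]
force: [0.3, 0.0, -2.1]
width: 0.0195
```

Call:
carry_out --targets '[[[0,0,0.06,-0.19,-0.92,0.16,-1],[0,0,0.06,-0.2,-0.92,0.16,-1],[0,0,0.06,-0.21,-0.92,0.16,-1],[0,0,0.06,-0.22,-0.92,0.16,-1],[0,0,0.06,-0.22,-0.91,0.16,-1],[0,0,0.06,-0.23,-0.91,0.16,-1],[0,0,0.06,-0.24,-0.92,0.16,-1],[0,0,0.06,-0.25,-0.9,0.16,-1],[0,0,0.06,-0.25,-0.91,0.16,-1],[0,0,0.06,-0.26,-0.9,0.16,-1],[0,0,0.06,-0.28,-0.91,0.16,-1],[0,0,0.06,-0.27,-0.9,0.16,-1],[0,0,0.06,-0.29,-0.9,0.16,-1],[0,0,0.06,-0.29,-0.89,0.16,-1],[0,0,0.06,-0.3,-0.9,0.16,-1],[0,0,0.06,-0.31,-0.88,0.16,-1],[0,0,0.06,-0.31,-0.89,0.16,-1],[0,0,0,0,0,0,-1],[0,0,0,0,0,0,-1]]]'

```text
t: 53.25
eef_pos: [0.5311, 0.4413, 0.3315]
ee_rot: [3.14, -0.001, -0.088]
force: [-0.5, -0.9, -2.9]
width: 0.0198
```

```bash
python3 - <<'E'
from plan import *
from inhand import inhand
o,Rs=scoop_now(); print(o,Rs.as_euler('ZYX',degrees=True))
go(*wpose([.4490,.4492,.004],175,0),8)
L,P,pp,Rs,o=inhand()
k=(abs(L[:,0])<34)&(abs(L[:,1])<30)&(abs(L[:,2])<15); F=L[k]
A=np.c_[F[:,:2],np.ones(len(F))]; c=np.linalg.lstsq(A,F[:,2],rcond=None)[0]; print('floor plane',len(F),c.round(4))
E
```

```text
[0.44675384 0.44836408 0.10005328] [1.74952146e+02 8.17943544e-02 8.67108780e-02]
turn [ 0.011 -0.01  -0.006] shift [ 0.094 -0.036  3.847] | per row of 8 [ 0.001 -0.001 -0.001] [ 0.012 -0.004  0.481]
floor plane 730 [-0.02    0.0053 -0.5269]
```

Call:
carry_out --targets '[[[0,0,0,0.09,-0.04,0.7,-1],[0,0,0,0,0,0.8,-1],[0,0,0,0,0,0.8,-1],[0,0,0,0,0,0.7,-1],[0,0,0,0,0,0.5,-1],[0,0,0,0,0,0.25,-1],[0,0,0,0,0,0.1,-1],[0,0,0,0,0,0,-1],[0,0,0,0,0,0,-1]]]'

```text
t: 54.42
eef_pos: [0.5339, 0.442, 0.236]
ee_rot: [3.141, -0.002, -0.088]
force: [0.5, 0.8, -2.4]
width: 0.0197
```

Call:
carry_out --targets '[[[0,0,0,0,0,0.06,-1],[0,0,0,0,0,0,-1],[0,0,0,0,0,0,-1]]]'

```text
t: 54.8
eef_pos: [0.5341, 0.442, 0.2344]
ee_rot: [3.141, -0.002, -0.088]
force: [1.1, -0.1, 2.2]
width: 0.0197
```

Call:
carry_out --targets '[[[0,0,0,0,0,0.04,-1],[0,0,0,0,0,0,-1],[0,0,0,0,0,0,-1]]]'

```text
t: 55.18
eef_pos: [0.5343, 0.4421, 0.2337]
ee_rot: [-3.141, -0.003, -0.088]
force: [2.8, 0.1, 5.4]
width: 0.0196
```

Call:
carry_out --targets '[[[0,0,0,0,0,0,0],[0,0,0,0,0,0,0.5],[0,0,0,0,0,0,0.5],[0,0,0,0,0,0,0.5],[0,0,0,0,0,-0.3,0.5],[0,0,0,0,0,-0.6,0.5],[0,0,0,0,0,-0.9,0.5],[0,0,0,0,0,-1,0.5],[0,0,0,0,0,-1,1],[0,0,0,0,0,-1,1],[0,0,0,0,0,-1,1],[0,0,0,0,0,-0.5,1],[0,0,0,0,0,0,1]]]'

```text
t: 56.8
eef_pos: [0.5336, 0.442, 0.3917]
ee_rot: [-3.141, -0.003, -0.088]
force: [0.1, -0.2, -0.3]
width: 0.0876
```

```bash
python3 - <<'E'
from plan import *
from meas import hsv,rect
s=arm.get_state(); print(s['eef_pos'],s['ee_rot'],s['width'],s['q'].round(2))
p,d=show('top','v_t.png'); P=cloud('top',d); H=hsv(p); h,sa,v=H[...,0],H[...,1],H[...,2]
def m(name,mask,box):
    k=np.zeros_like(mask); r0,r1,c0,c1=box; k[r0:r1,c0:c1]=mask[r0:r1,c0:c1]; k&=~np.isnan(P[...,2])
    Q=P[k]; print(name,k.sum(),'z',np.percentile(Q[:,2],[5,50,95]).round(4),rect(Q)); return Q
m('pad',(v<60)&(P[...,2]<.01),(215,280,405,470))
m('readertop',(v<70)&(P[...,2]>.12),(215,280,400,480))
m('rdhead',(P[...,2]>.025)&(P[...,2]<.045),(215,280,400,480))
m('label',(sa<80)&(v>90)&(P[...,2]>.015)&(P[...,2]<.06),(190,235,370,400))
print(dishmeas())
print(rect(P[(P[...,2]>.1)&(np.arange(420)[:,None]>215)&(np.arange(420)[:,None]<280)&(np.arange(560)[None]>400)&(np.arange(560)[None]<480)]))
show('side','v_s.png')
E
```

```text
[0.53358811 0.44200679 0.39173653] [-3.14078651e+00 -2.67507232e-03 -8.84442122e-02] 0.08763086777153042 [ 0.97  0.39  0.04  0.   -1.21  0.51]
pad 1165 z [-0.0029  0.0009  0.005 ] (array([ 508.4, -407.7]), array([115.6, 108.5]), 1.05)
readertop 191 z [0.1238 0.136  0.1396] (array([ 507. , -368.2]), array([31.3, 28.9]), 24.48)
rdhead 248 z [0.0282 0.0377 0.043 ] (array([ 506.2, -367.5]), array([66.5, 54.9]), 26.26)
label 575 z [0.021  0.0322 0.0419] (array([ 598.4, -264.3]), array([101.,  61.]), 8.79)
(np.int64(2735), (581.2426147460938, -173.68511962890625), (166.82492065429688, 134.25413513183594), 9.245979309082031)
(array([ 506.8, -368.2]), array([32.2, 29.1]), 28.95)
```

View pics/v_t.png

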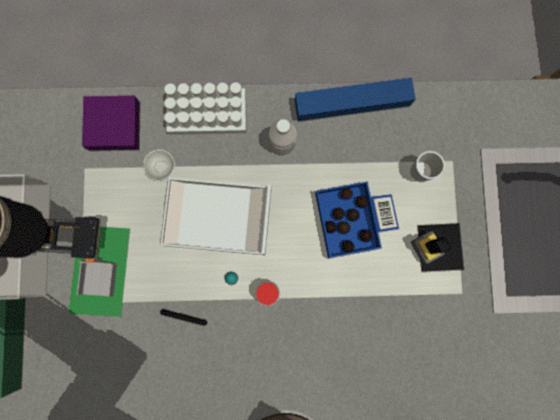

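View pics/v_s.png

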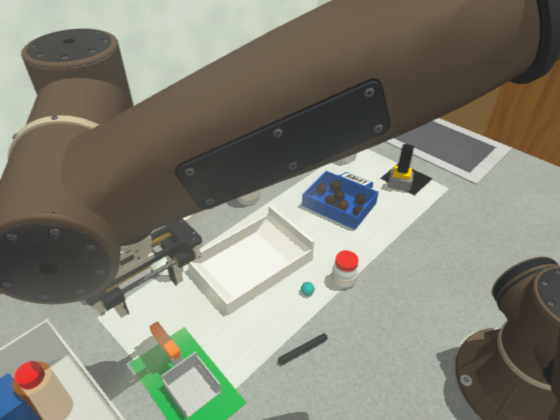

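```bash
python3 - <<'E'
from plan import *
from scipy.optimize import least_squares
def corners(x,y,a):
    c=np.array([[u,v,0] for u,v in ((-.038,-.025),(.038,-.025),(.038,.025),(-.038,.025))])
    D=R.from_euler('z',a); T=R.from_euler('x',.38) # normal tilt to -y: z->(0,-sin,cos)
    return D.apply(T.apply(c)+np.array([0,-.095,.032]))+np.array([x,y,0])
meas={}
for n,box in (('top',(185,240,365,405)),('side',(165,195,335,380))):
    p,d=arm.grab_frame(n); r0,r1,c0,c1=box
    sub=cv2.resize(p[r0:r1,c0:c1],None,fx=8,fy=8,interpolation=cv2.INTER_CUBIC)
    H=cv2.cvtColor(sub,cv2.COLOR_RGB2HSV)
    blue=((H[...,0]>95)&(H[...,0]<130)&(H[...,1]>90)).astype(np.uint8)
    # label = non-blue hole enclosed by blue
    cnts,hier=cv2.findContours(blue,cv2.RETR_CCOMP,cv2.CHAIN_APPROX_NONE)
    best=None
    for c,hh in zip(cnts,hier[0]):
        if hh[3]>=0 and (best is None or cv2.contourArea(c)>cv2.contourArea(best)): best=c
    if best is None: print(n,'none'); continue
    hull=cv2.convexHull(best); eps=.02*cv2.arcLength(hull,True); q=cv2.approxPolyDP(hull,.04*cv2.arcLength(hull,True),True)[:,0]
    rc=(q[:,::-1]+.5)/8-.5+np.array([r0,c0]); M=cv2.moments(best); cen=np.array([M['m01']/M['m00'],M['m10']/M['m00']]); cen=(cen+.5)/8-.5+np.array([r0,c0])
    print(n,cv2.contourArea(best)/64,rc.round(1).tolist(),cen, at_z(n,cen,.032))
    meas[n]=(rc,cen)
    cv2.imwrite(f'pics/w_{n}.png',cv2.drawContours(sub[...,::-1].copy(),[q[:,None]],-1,(0,0,255),1))
def res(t):
    out=[]
    for n,(rc,cen) in meas.items():
        pr=proj(n,corners(*t)); D=np.linalg.norm(rc[:,None]-pr[None],axis=2)
        out+=list(D.min(1)) if len(rc)==4 else []
        out+=list((proj(n,corners(*t).mean(0))[0]-cen)*2)
    return out
s=least_squares(res,[.5805,-.171,.162]); print(s.x,np.rad2deg(s.x[2]),np.round(s.fun,2)); print('label centre',corners(*s.x).mean(0))
E
```

```text
top none
side none
[ 0.5805 -0.171   0.162 ] 9.281916281119337 []
label centre [ 0.59582277 -0.26475613  0.032     ]
```

```bash
cat > lab.py <<'E'
from plan import *
def label(n,box,name):
    p,d=arm.grab_frame(n); r0,r1,c0,c1=box
    sub=cv2.resize(p[r0:r1,c0:c1],None,fx=8,fy=8,interpolation=cv2.INTER_CUBIC)
    s=sub.astype(int); w=((s[...,2]-s[...,0])<25)
    blue=~w
    k=cv2.morphologyEx(w.astype(np.uint8),cv2.MORPH_OPEN,np.ones((9,9)))
    num,lab,st,ce=cv2.connectedComponentsWithStats(k)
    h,wd=k.shape; i=lab[h//2-20:h//2+20,wd//2-20:wd//2+20]; i=np.bincount(i[i>0]).argmax()
    m=(lab==i).astype(np.uint8); c=max(cv2.findContours(m,0,cv2.CHAIN_APPROX_NONE)[0],key=cv2.contourArea)
    hull=cv2.convexHull(c); M=cv2.moments(hull); cen=np.array([M['m01'],M['m10']])/M['m00']
    cen=(cen+.5)/8-.5+np.array([r0,c0])
    hp=(hull[:,0,::-1]+.5)/8-.5+np.array([r0,c0]); W=np.array([at_z(n,x,.032) for x in hp])
    cv2.imwrite('pics/'+name,cv2.drawContours(sub[...,::-1].copy(),[hull],-1,(0,0,255),1))
    print(n,cen.round(2),at_z(n,cen,.032).round(4),cv2.minAreaRect(np.float32(W[:,:2]*1000)))
if __name__=='__main__':
    label('top',(188,238,365,407),'w_t.png'); label('side',(166,196,336,378),'w_s.png')
    for n in('top','side'): print(arm.landmark_of(n,'label')[:2])
E
python3 lab.py; python3 -c "
import cv2,numpy as np
a=cv2.imread('pics/w_t.png');b=cv2.imread('pics/w_s.png')
h=max(a.shape[0],b.shape[0]);f=lambda i:cv2.copyMakeBorder(i,0,h-i.shape[0],0,0,0)
cv2.imwrite('pics/w2.png',np.hstack([f(a),f(b)]))"
```

```text
top [212.53 384.88] [ 0.5957 -0.2651  0.032 ] ((596.1930541992188, -265.0167541503906), (78.40789031982422, 43.510189056396484), 9.25369930267334)
side [174.58 360.1 ] [ 0.5964 -0.2894  0.032 ] ((602.9830322265625, -277.8001403808594), (125.18746185302734, 118.0404281616211), 34.68868637084961)
[{'point': [210.5, 387.6], 'conf': 0.86}, {'point': [278.1, 100.7], 'conf': 0.25}]
[{'point': [175.3, 356.9], 'conf': 0.83}]
```

View pics/w2.png

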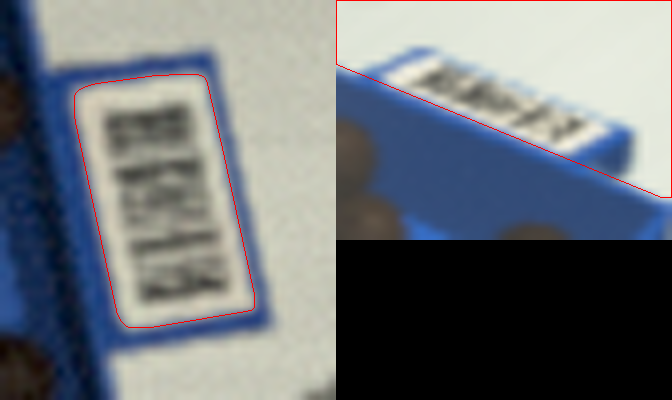

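Call:
carry_out --targets '[[[0,0,0,0.05,0.95,0,1],[0,0,0,0.05,0.95,0,1],[0,0,0,0.05,0.95,0,1],[0,0,0,0.05,0.95,0,1],[0,0,0,0.05,0.95,0,1],[0,0,0,0.05,0.95,0,1],[0,0,0,0.05,0.95,0,1],[0,0,0,0.05,0.95,0,1],[0,0,0,0.05,0.95,0,1],[0,0,0,0.05,0.95,0,1],[0,0,0,0.05,0.95,0,1],[0,0,0,0.05,0.95,0,1],[0,0,0,0.05,0.95,0,1],[0,0,0,0.05,0.95,0,1],[0,0,0,0.05,0.95,0,1],[0,0,0,0.05,0.95,0,1],[0,0,0,0.05,0.95,0,1]]]'

```text
t: 59.38
eef_pos: [0.5189, 0.0364, 0.3909]
ee_rot: [3.14, -0.002, -0.088]
force: [0.8, 0.9, 0.3]
width: 0.0878
```

Call:
carry_out --targets '[[[0,0,0,0.05,0.95,0,1],[0,0,0,0.05,0.95,0,1],[0,0,0,0.05,0.95,0,1],[0,0,0,0.05,0.95,0,1],[0,0,0,0.05,0.95,0,1],[0,0,0,0.05,0.95,0,1],[0,0,0,0.05,0.95,0,1],[0,0,0,0.05,0.95,0,1],[0,0,0,0.05,0.95,0,1],[0,0,0,0.05,0.95,0,1],[0,0,0,0.05,0.95,0,1],[0,0,0,0.05,0.95,0,1],[0,0,0,0.05,0.95,0,1],[0,0,0,0.05,0.95,0,1],[0,0,0,0.05,0.95,0,1],[0,0,0,0.05,0.95,0,1],[0,0,0,0.05,0.95,0,1]]]'

```text
t: 61.5
eef_pos: [0.5039, -0.3675, 0.3912]
ee_rot: [3.14, -0.001, -0.089]
force: [0.1, 0.6, -0.1]
width: 0.0876
```

Call:
carry_out --targets '[[[0,0,1,0,0,0,1],[0,0,1,0,0,0,1],[0,0,1,0,0,0,1],[0,0,1,0,0,0,1],[0,0,1,0,0,0,1],[0,0,1,0,0,0,1],[0,0,1,0,0,0,1],[0,0,0.4,0,0,0,1],[0,0,0,0,0,0,1]]]'

```text
t: 62.62
eef_pos: [0.5041, -0.3666, 0.3912]
ee_rot: [-3.141, -0.002, -1.121]
force: [-0.7, 0.4, -0.3]
width: 0.0875
```

```bash
python3 - <<'E'
from plan import *
print(arm.get_state()['q'].round(2)); go([.5067,-.368,.256],R.from_euler('xyz',[np.pi,0,-1.1205]),5)
show('wrist','x_w.png'); show('side','x_s.png',[80,270,260,500],3)
E
```

```text
[-0.32  0.28 -0.13  0.   -1.16  0.76]
turn [-0.004 -0.012 -0.006] shift [ 0.087 -0.069  5.41 ] | per row of 5 [-0.001 -0.002 -0.001] [ 0.017 -0.014  1.082]
```

View pics/x_w.png

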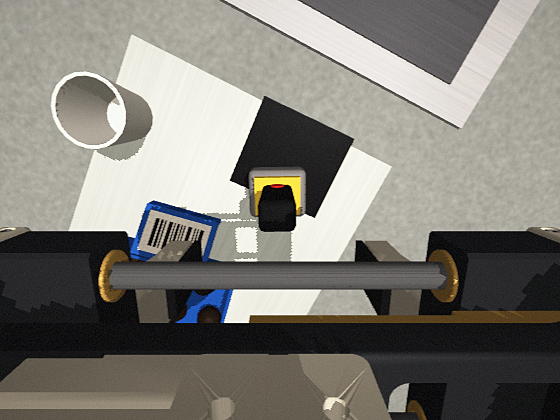

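View pics/x_s.png

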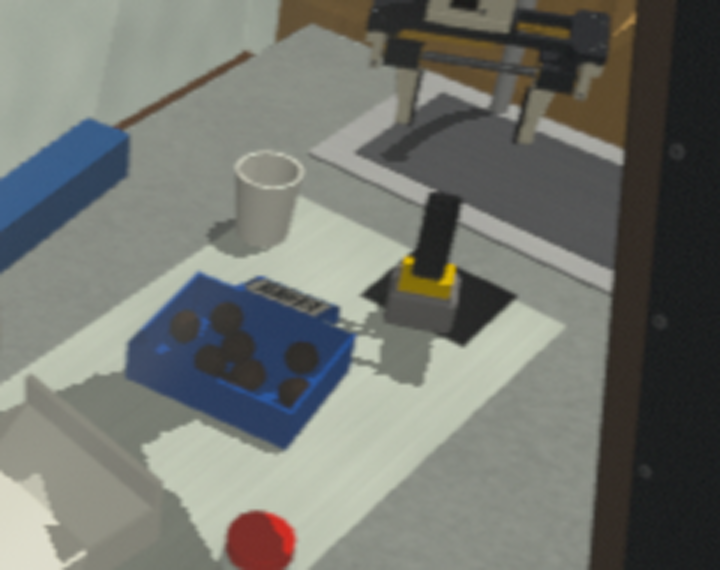

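The handle is centred between the jaws (column 278) and square to them. Descending and gripping.

Call:
carry_out --targets '[[[0,0,0,0.09,-0.07,0.8,1],[0,0,0,0,0,0.9,1],[0,0,0,0,0,0.9,1],[0,0,0,0,0,0.9,1],[0,0,0,0,0,0.8,1],[0,0,0,0,0,0.6,1],[0,0,0,0,0,0.35,1],[0,0,0,0,0,0.15,1],[0,0,0,0,0,0,1],[0,0,0,0,0,0,-1],[0,0,0,0,0,0,-1],[0,0,0,0,0,0,-1],[0,0,0,0,0,0,-1],[0,0,0,0,0,0,-1],[0,0,0,0,0,0,-1],[0,0,0,0,0,0,-1],[0,0,0,0,0,0,-1]]]' --squeeze 45

```text
t: 64.85
eef_pos: [0.5072, -0.3675, 0.2562]
ee_rot: [-3.141, -0.001, -1.122]
force: [-0.5, -0.3, -1.3]
width: 0.0314
```

```bash
python3 - <<'E'
from plan import *
s=arm.get_state(); print(s['eef_pos'],s['ee_rot'],s['width'],s['force'])
label_=__import__('lab').label
label_('top',(188,238,365,407),'y_t.png')
E
```

```text
[ 0.50719224 -0.36751807  0.25616809] [-3.14123740e+00 -1.43741159e-03 -1.12172886e+00] 0.03138527482702943 [-0.47098215 -0.29195821 -1.27498399]
top [212.5 385.5] [ 0.5957 -0.2666  0.032 ] ((596.2002563476562, -267.0618591308594), (105.34986877441406, 127.83781433105469), 87.29907989501953)
```

```bash
cat > scan.py <<'E'
from plan import *
LAB=np.array([.5960,-.2650,.032]); LA=np.deg2rad(9.25); TW=.2552
def scanpose(dist=.1,lab=LAB,a=LA):
    Rr=R.from_euler('z',a)*R.from_euler('x',.38); n=Rr.apply([0,0,1])
    return lab+n*(dist+TW), Rr*R.from_euler('z',-np.pi/2)*R.from_euler('x',np.pi)
E
python3 - <<'E'
from scan import *
p0,R0=tcp(); up=p0+[0,0,.125]
pt,Rt=scanpose(.16); print(pt,Rt.as_euler('xyz'),(R0.inv()*Rt).as_rotvec()/np.deg2rad(8))
from scipy.spatial.transform import Slerp
S=Slerp([0,1],R.concatenate([R0,Rt])); n=9
st=rows([(up+(pt-up)*i/n,S(i/n)) for i in range(1,n+1)],up,R0)
print(); rows([scanpose(.16-.06*i/4) for i in range(1,5)],*st)
E
```

```text
[ 0.62075535 -0.41700354  0.41758156] [ 3.14159265  0.38       -1.40935337] [ 0.38684544 -2.712657    2.03557704]
[0.04, -0.3, 0.23, 0.42, -0.36, -0.16]
[0.05, -0.3, 0.22, 0.4, -0.37, -0.18]
[0.04, -0.3, 0.23, 0.38, -0.39, -0.19]
[0.04, -0.31, 0.22, 0.35, -0.4, -0.2]
[0.04, -0.3, 0.23, 0.34, -0.41, -0.22]
[0.05, -0.3, 0.23, 0.32, -0.42, -0.22]
[0.04, -0.3, 0.22, 0.29, -0.44, -0.24]
[0.04, -0.3, 0.23, 0.26, -0.44, -0.24]
[0.05, -0.3, 0.22, 0.24, -0.46, -0.26]

[0.0, 0.0, 0.0, 0.0, 0.0, 0.6]
[0.0, 0.0, 0.0, 0.0, 0.0, 0.6]
[0.0, 0.0, 0.0, 0.0, 0.01, 0.6]
[0.0, 0.0, 0.0, 0.0, 0.0, 0.6]
```

Call:
carry_out --targets '[[[0,0,0,0,0,-0.4,-1],[0,0,0,0,0,-0.8,-1],[0,0,0,0,0,-1,-1],[0,0,0,0,0,-1,-1],[0,0,0,0,0,-1,-1],[0,0,0,0,0,-0.8,-1],[0.04,-0.3,0.23,0.42,-0.36,-0.16,-1],[0.05,-0.3,0.22,0.4,-0.37,-0.18,-1],[0.04,-0.3,0.23,0.38,-0.39,-0.19,-1],[0.04,-0.31,0.22,0.35,-0.4,-0.2,-1],[0.04,-0.3,0.23,0.34,-0.41,-0.22,-1],[0.05,-0.3,0.23,0.32,-0.42,-0.22,-1],[0.04,-0.3,0.22,0.29,-0.44,-0.24,-1],[0.04,-0.3,0.23,0.26,-0.44,-0.24,-1],[0.05,-0.3,0.22,0.24,-0.46,-0.26,-1],[0,0,0,0,0,0,-1],[0,0,0,0,0,0,-1]]]'

```text
t: 67.03
eef_pos: [0.6205, -0.4166, 0.4178]
ee_rot: [-3.141, 0.379, -1.408]
force: [0.3, 0.1, -2.5]
width: 0.0319
```

```bash
python3 - <<'E'
from scan import *
import lab
go(*scanpose(.1),5)
lab.label('top',(188,238,365,407),'z_l.png')
p,d=show('side','z_s.png',[60,270,260,540],2.8); show('top','z_t.png',[140,300,260,480],3.6)
E
```

```text
turn [-0.002 -0.008  0.01 ] shift [ 0.016 -0.006  2.401] | per row of 5 [-0.    -0.002  0.002] [ 0.003 -0.001  0.48 ]
top [212.39 385.  ] [ 0.5961 -0.2654  0.032 ] ((596.3162841796875, -265.294921875), (77.9773178100586, 44.02076721191406), 8.934814453125)
```

View pics/z_s.png

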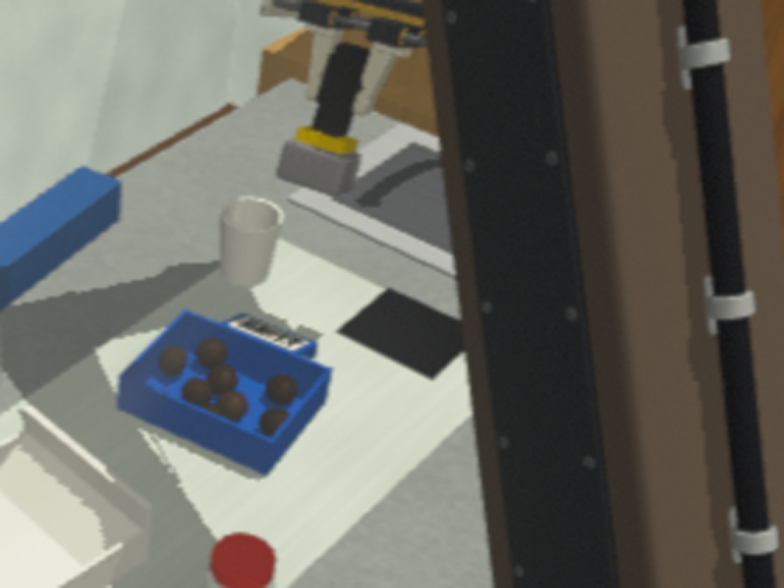

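View pics/z_t.png

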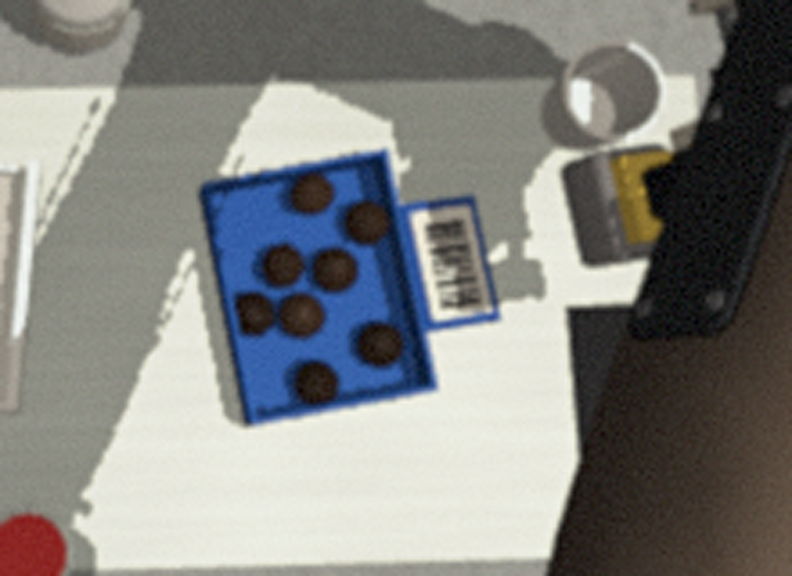

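```bash
python3 - <<'E'
from scan import *
for n in('top','side'):
    p,d=arm.grab_frame(n); P=cloud(n,d); p0,R0=tcp()
    Rr=R0*R.from_euler('x',np.pi)*R.from_euler('z',np.pi/2); o=p0+R0.apply([0,0,TW])
    L=Rr.inv().apply(P[~np.isnan(P[...,2])]-o)*1000
    k=(abs(L[:,0])<50)&(abs(L[:,1])<45)&(L[:,2]>-12)&(L[:,2]<48); B=L[k]
    print(n,k.sum(),np.percentile(B,[1,5,50,95,99],axis=0).round(1).tolist())
    for ax in range(3):
        h,e=np.histogram(B[:,ax],bins=np.arange(-50,52,4)); print(ax,[(int(a),int(b)) for a,b in zip(e,h) if b])
E
```

```text
top 573 [[-32.8, -17.1, 2.5], [-31.1, 2.9, 6.1], [-0.8, 25.5, 31.6], [30.3, 28.8, 44.3], [32.2, 29.9, 47.3]]
0 [(-34, 38), (-30, 40), (-26, 39), (-22, 32), (-18, 33), (-14, 33), (-10, 29), (-6, 32), (-2, 33), (2, 31), (6, 30), (10, 35), (14, 28), (18, 32), (22, 29), (26, 47), (30, 32)]
1 [(-22, 6), (-18, 4), (-14, 5), (-10, 1), (-6, 7), (-2, 5), (2, 12), (6, 11), (10, 12), (14, 23), (18, 93), (22, 142), (26, 248), (30, 4)]
2 [(-2, 4), (2, 23), (6, 32), (10, 44), (14, 38), (18, 37), (22, 44), (26, 45), (30, 49), (34, 113), (38, 96), (42, 34), (46, 14)]
side 485 [[-34.7, -21.5, 0.5], [-33.8, -9.6, 3.0], [-9.4, 25.1, 24.1], [24.4, 29.8, 44.5], [29.8, 31.3, 47.0]]
0 [(-38, 22), (-34, 69), (-30, 32), (-26, 35), (-22, 27), (-18, 30), (-14, 21), (-10, 28), (-6, 25), (-2, 29), (2, 25), (6, 27), (10, 24), (14, 24), (18, 24), (22, 22), (26, 18), (30, 3)]
1 [(-26, 5), (-22, 4), (-18, 7), (-14, 8), (-10, 7), (-6, 7), (-2, 8), (2, 10), (6, 8), (10, 8), (14, 21), (18, 59), (22, 132), (26, 180), (30, 21)]
2 [(-2, 17), (2, 37), (6, 42), (10, 38), (14, 43), (18, 46), (22, 41), (26, 41), (30, 44), (34, 46), (38, 42), (42, 35), (46, 13)]
```

In hand, the reader matches the nominal pose to about 1 mm. Moving to 10 cm and holding.

Call:
carry_out --targets '[[[0,0,0.01,0.01,0,0.5,-1],[0,0,0,0,0,0.6,-1],[0,0,0,0,0,0.6,-1],[0,0,0,0,0,0.4,-1],[0,0,0,0,0,0.2,-1],[0,0,0,0,0,0.1,-1],[0,0,0,0,0,0,-1],[0,0,0,0,0,0,-1]]]'

```text
t: 68.28
eef_pos: [0.6173, -0.3952, 0.3625]
ee_rot: [-3.14, 0.379, -1.41]
force: [-0.2, -0.0, -2.8]
width: 0.0316
```

```bash
python3 - <<'E'
from scan import *
import lab
go(*scanpose(.1),1)
lab.label('top',(188,238,365,407),'aa_l.png')
show('top','aa_t.png',[140,300,260,480],3.6)
E
```

```text
turn [-0.009 -0.008 -0.002] shift [0.004 0.005 0.026] | per row of 1 [-0.009 -0.008 -0.002] [0.004 0.005 0.026]
top [212.46 385.06] [ 0.5959 -0.2656  0.032 ] ((596.174560546875, -265.41778564453125), (78.74425506591797, 44.04631042480469), 9.149107933044434)
```

View pics/aa_t.png

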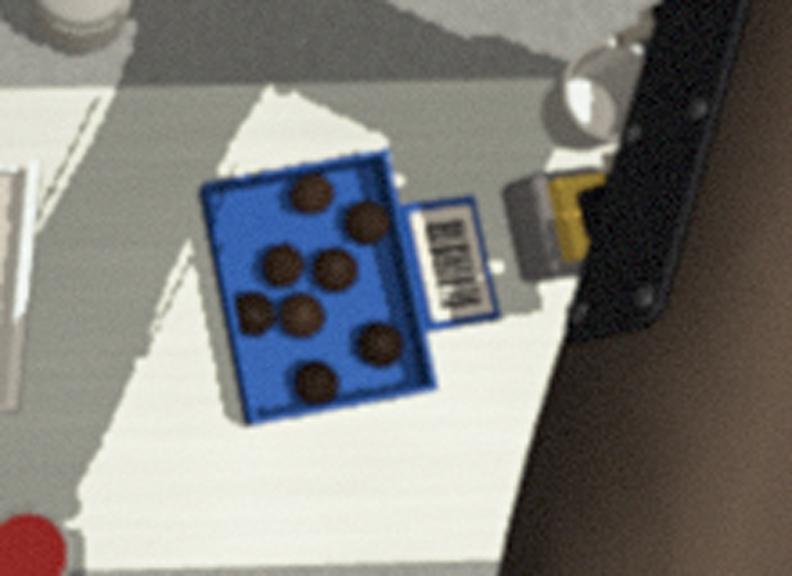

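Call:
carry_out --targets '[[[0,0,0,0,0,0.03,-1],[0,0,0,0,0,0,-1],[0,0,0,0,0,0,-1],[0,0,0,0,0,0,-1],[0,0,0,0,0,0,-1],[0,0,0,0,0,0,-1],[0,0,0,0,0,0,-1],[0,0,0,0,0,0,-1],[0,0,0,0,0,0,-1],[0,0,0,0,0,0,-1],[0,0,0,0,0,0,-1],[0,0,0,0,0,0,-1],[0,0,0,0,0,0,-1],[0,0,0,0,0,0,-1],[0,0,0,0,0,0,-1],[0,0,0,0,0,0,-1],[0,0,0,0,0,0,-1],[0,0,0,0,0,0,-1],[0,0,0,0,0,0,-1],[0,0,0,0,0,0,-1]]]'

```text
t: 70.88
eef_pos: [0.6173, -0.3947, 0.3614]
ee_rot: [-3.141, 0.379, -1.41]
force: [0.1, -0.4, -3.0]
width: 0.0319
```

Call:
carry_out --targets '[[[0,0,0,0,0,0,-1],[0,0,0,0,0,0,-1],[0,0,0,0,0,0,-1],[0,0,0,0,0,0,-1],[0,0,0,0,0,0,-1],[0,0,0,0,0,0,-1],[0,0,0,0,0,0,-1],[0,0,0,0,0,0,-1],[0,0,0,0,0,0,-1],[0,0,0,0,0,0,-1],[0,0,0,0,0,0,-1],[0,0,0,0,0,0,-1],[0,0,0,0,0,0,-1],[0,0,0,0,0,0,-1],[0,0,0,0,0,0,-1],[0,0,0,0,0,0,-1],[0,0,0,0,0,0,-1],[0,0,0,0,0,0,-1],[0,0,0,0,0,0,-1],[0,0,0,0,0,0,-1]]]'

```text
t: 73.38
eef_pos: [0.6173, -0.3947, 0.3614]
ee_rot: [-3.141, 0.379, -1.41]
force: [-0.5, 0.8, -3.3]
width: 0.0318
```

```bash
python3 - <<'E'
from scan import *
import lab
go(*scanpose(.1),1)
lab.label('top',(188,238,365,407),'ab_l.png')
# back to pad: retreat along n, then upright over pad centre; reader yaw: keep tool yaw -1.1217
p0,R0=tcp(); a=scanpose(.16)
Rt=R.from_euler('xyz',[np.pi,0,-1.48]); pt=np.array([.508,-.408,.34])  # reader x along pad x (yaw~5deg)
from scipy.spatial.transform import Slerp
S=Slerp([0,1],R.concatenate([R0,Rt])); n=9
st=rows([(p0+(a[0]-p0)*i/3,R0) for i in range(1,4)]); print()
st=rows([(st[0]+(pt-st[0])*i/n,S(i/n)) for i in range(1,n+1)],*st)
E
```

```text
turn [-0.005 -0.005 -0.003] shift [ 0.004  0.005 -0.023] | per row of 1 [-0.005 -0.005 -0.003] [ 0.004  0.005 -0.023]
top [212.46 385.04] [ 0.5959 -0.2655  0.032 ] ((596.1893920898438, -265.4291076660156), (78.79564666748047, 44.03583526611328), 9.187870025634766)
[0.0, 0.0, 0.0, 0.0, 0.0, -0.81]
[0.0, 0.0, 0.0, 0.0, 0.0, -0.81]
[0.0, 0.0, 0.0, 0.01, 0.0, -0.8]

[0.01, 0.3, 0.06, 0.02, 0.49, 0.36]
[0.01, 0.3, 0.05, 0.0, 0.49, 0.37]
[0.01, 0.3, 0.06, -0.01, 0.49, 0.36]
[0.01, 0.31, 0.05, -0.02, 0.49, 0.36]
[0.01, 0.3, 0.06, -0.02, 0.49, 0.36]
[0.01, 0.3, 0.05, -0.05, 0.49, 0.36]
[0.01, 0.3, 0.06, -0.05, 0.49, 0.36]
[0.01, 0.3, 0.05, -0.06, 0.5, 0.35]
[0.01, 0.31, 0.06, -0.08, 0.49, 0.35]
```

Call:
carry_out --targets '[[[0,0,0,0,0,-0.81,-1],[0,0,0,0,0,-0.81,-1],[0,0,0,0,0,-0.81,-1],[0.01,0.3,0.06,0.02,0.49,0.36,-1],[0.01,0.3,0.05,0,0.49,0.37,-1],[0.01,0.3,0.06,-0.01,0.49,0.36,-1],[0.01,0.31,0.05,-0.02,0.49,0.36,-1],[0.01,0.3,0.06,-0.02,0.49,0.36,-1],[0.01,0.3,0.05,-0.05,0.49,0.36,-1],[0.01,0.3,0.06,-0.05,0.49,0.36,-1],[0.01,0.3,0.05,-0.06,0.5,0.35,-1],[0.01,0.31,0.06,-0.08,0.49,0.35,-1],[0,0,0,0,0,0,-1],[0,0,0,0,0,0,-1]]]'

```text
t: 75.18
eef_pos: [0.5085, -0.4079, 0.3409]
ee_rot: [-3.141, -0.0, -1.48]
force: [-0.0, 0.5, -3.0]
width: 0.031
```

```bash
python3 - <<'E'
from scan import *
go([.508,-.408,.2585],R.from_euler('xyz',[np.pi,0,-1.48]),1)
E
```

```text
turn [-0.003 -0.002 -0.002] shift [1.000e-03 2.200e-02 3.294e+00] | per row of 1 [-0.003 -0.002 -0.002] [1.000e-03 2.200e-02 3.294e+00]
```

Call:
carry_out --targets '[[[0,0,0,0,0.02,0.7,-1],[0,0,0,0,0,0.8,-1],[0,0,0,0,0,0.8,-1],[0,0,0,0,0,0.6,-1],[0,0,0,0,0,0.3,-1],[0,0,0,0,0,0.1,-1],[0,0,0,0,0,0,-1],[0,0,0,0,0,0,-1]]]'

```text
t: 76.18
eef_pos: [0.5077, -0.408, 0.2585]
ee_rot: [-3.141, -0.001, -1.48]
force: [0.5, 0.4, -3.1]
width: 0.032
```

Call:
carry_out --targets '[[[0,0,0,0,0,0.06,-1],[0,0,0,0,0,0,-1],[0,0,0,0,0,0,-1]]]'

```text
t: 76.55
eef_pos: [0.5075, -0.4079, 0.2563]
ee_rot: [3.141, -0.001, -1.48]
force: [0.2, 0.5, -2.8]
width: 0.0317
```

Call:
carry_out --targets '[[[0,0,0,0,0,0.04,-1],[0,0,0,0,0,0,-1],[0,0,0,0,0,0,-1]]]'

```text
t: 76.92
eef_pos: [0.5075, -0.408, 0.2561]
ee_rot: [-3.142, -0.001, -1.48]
force: [-2.3, 1.6, 5.6]
width: 0.0318
```

Call:
carry_out --targets '[[[0,0,0,0,0,0.04,-1],[0,0,0,0,0,0,-1],[0,0,0,0,0,0,-1]]]'

```text
t: 77.3
eef_pos: [0.5075, -0.408, 0.2561]
ee_rot: [-3.141, -0.002, -1.48]
force: [-4.2, 3.6, 12.2]
width: 0.0318
```

Call:
carry_out --targets '[[[0,0,0,0,0,-0.05,-1],[0,0,0,0,0,0,-1],[0,0,0,0,0,0,0.2],[0,0,0,0,0,0,1],[0,0,0,0,0,0,1],[0,0,0,0,0,0,1],[0,0,0,0,0,0,1],[0,0,0,0,0,-0.3,1],[0,0,0,0,0,-0.6,1],[0,0,0,0,0,-0.9,1],[0,0,0,0,0,-1,1],[0,0,0,0,0,-1,1],[0,0,0,0,0,-1,1],[0,0,0,0,0,-1,1],[0,0,0,0,0,0,1]]]'

```text
t: 79.18
eef_pos: [0.5078, -0.408, 0.4044]
ee_rot: [-3.137, -0.004, -1.48]
force: [-0.3, 0.5, -0.2]
width: 0.0881
```

Call:
carry_out --targets '[[[0,0,0,1,0,0,1],[0,0,0,1,0,0,1],[0,0,0,1,0,0,1],[0,0,0,1,0,0,1],[0,0,0,1,0,0,1],[0,0,0,1,0,0,1],[0,0,0,1,0,0,1],[0,0,0,0.5,0,0,1],[0,0,0,0,0,0,1],[0,0,0,0,0,0,1]]]'

```text
t: 80.42
eef_pos: [0.5245, -0.5938, 0.4007]
ee_rot: [3.141, -0.0, -1.48]
force: [0.3, -0.9, 0.2]
width: 0.0877
```

```bash
python3 - <<'E'
from plan import *
from meas import hsv,rect
p,d=show('top','fin_t.png'); P=cloud('top',d); H=hsv(p); h,sa,v=H[...,0],H[...,1],H[...,2]
def m(name,mask,box):
    k=np.zeros_like(mask); r0,r1,c0,c1=box; k[r0:r1,c0:c1]=mask[r0:r1,c0:c1]; k&=~np.isnan(P[...,2])
    Q=P[k]; print(name,k.sum(),'z',np.percentile(Q[:,2],[5,50,95]).round(4),rect(Q)); return Q
m('pad',(v<60)&(P[...,2]<.01),(215,280,405,470))
m('readertop',(v<70)&(P[...,2]>.12),(215,280,400,480))
m('rdhead',(P[...,2]>.025)&(P[...,2]<.045),(215,280,400,480))
m('handle',(h<15)&(sa>150),(215,270,75,115)); m('mat',(h>45)&(h<75)&(sa>120),(215,325,60,140))
m('scoop',(P[...,2]>.02)&(P[...,2]<.06),(215,325,70,130))
show('side','fin_s.png')
E
```

```text
pad 1120 z [-0.0031  0.0008  0.005 ] (array([ 509.6, -415.8]), array([115.4, 120.3]), 1.44)
readertop 186 z [0.1249 0.1357 0.1399] (array([ 507.8, -408.3]), array([31.4, 28.6]), 7.17)
rdhead 249 z [0.0288 0.0382 0.0428] (array([ 507.9, -406.7]), array([66. , 54.6]), 4.72)
handle 358 z [0.0713 0.0826 0.0868] (array([532.5, 440.6]), array([22.3, 82.3]), 84.17)
mat 2605 z [-0.0036  0.0005  0.0045] (array([470.4, 450.4]), array([128., 216.]), 85.27)
scoop 250 z [0.0216 0.0315 0.0472] (array([453.2, 448.1]), array([80.5, 85.2]), 85.04)
```

View pics/fin_t.png

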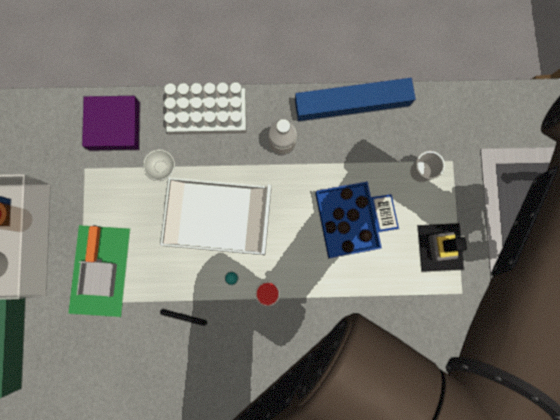

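View pics/fin_s.png

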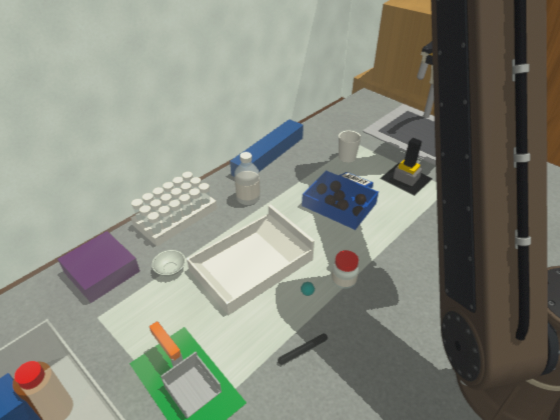

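The final views show:
- All eight nodules in the dish and the tub empty.
- The scoop flat on its mat and the reader upright on its pad.
- Jar (293,267), bottle (133,283), cup (165,429) and the turquoise ball unmoved.

Handing in.

```bash
python3 -c "
from station import arm
print(arm.job_done(), arm.get_state()['t'])"
```

```text
the job is handed in; nothing more can be done
the job is handed in; nothing more can be done
```

The job is handed in at about 80 s of the 210 s allowed. All eight nodules are in the dish, the label scan is done, and the scoop and reader are back in their places.

- **Nodules:** I moved them in two scoop passes of four. The fingers held only the scoop handle throughout.
- **Scan:** I held the reader for about 5 s at a commanded 10 cm from the label. The measured pose was within 1 mm and 0.1° of the target throughout. Before and after the hold, the top view put the label within about 0.5 mm of where I aimed.
- **Reader knock:** The reader was knocked about 4 cm during the run. I found it again and set it back near the centre of its pad.
- **Final checks:** The scoop lies level on the mat about 4 mm from where it started, and the reader stands upright. By eye, the jar, bottle, cup and turquoise look-alike show no movement. The highest wrist force reading I saw was about 25 N, while pushing up the tub's ramp.
- **Disagreements:**
  - The label search in the side view picked up the background, so I used only the top view for the label.
  - The last pad measurement was about 8 mm off the earlier one, probably because shadow was counted in. By the earlier pad centre the reader is within about 1 mm, and it is on the pad by either measurement.

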